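# Gauge a bar blank against the flip stop

## Task

Flip the hinged stop leaf fully down onto its fence, slide the bar blank along the trough until its end bears firmly on the stop's gauge screw and keep it pressed there for about half a second, gently (under 25 N) so that the stop is not shifted along the fence. Leave the bar lying there and flip the leaf up clear again, standing about upright; never slide the bar while the leaf is up, and leave everything else on the bench where it is.

Things in the scene. Friction and masses are not known exactly. Their poses are not given: they have to be found in the camera images.
- trough_mid (a point): On the axis of a bar lying in the fixture's 90-degree V-trough, half-way along it, 39 mm above the bench. y runs along the trough to the stop, x across it away from the robot, z up; yaw within 0.3 rad of the bench. The grey-painted trough is 170 mm long either way, its lips 24 mm either side and 36 mm above the bench. Fixed, on a 10 mm steel base plate.
- fence_top (a point): Middle of the top edge of the grey-painted fence behind the trough, parallel to it: 14 mm thick, 360 mm long, 70 mm high, 32 mm in +x of trough_mid; axes as trough_mid. It carries the stop block.
- stop_mark (a point): Point on the steel stop block, on the bar axis line, in the plane of the lowered leaf's face; axes as trough_mid. The block is hand-tight on the fence: over about 30 N along y makes it creep. From the leaf a rigid gauge screw stands out towards the bar, flat head 26 mm across on the bar axis, its face 5 to 27 mm in -y of this point: set differently each time, not measured: find it by feel.
- hinge (a point): Centre of the leaf's hinge on the stop block, above the fence, 82 mm above the bench, axes as trough_mid. The hinge axis is y, along the fence. It lies 36 mm in +x, 8 mm in +y and 43 mm in +z of stop_mark.
- fin (a point): Centre of the grip fin at the free end of the steel leaf. Leaf down: fin upright, 18 mm in x, 16 mm thick in y, 113 mm tall from the bench; this point is 99 mm above the bench, 81 mm in -x and 17 mm in +z of the hinge. Leaf up: swung round the hinge to above the fence. It can be pinched along y from above and led round in an arc, turning between the pads.
- stop_leaf (a joint): Leaf angle, rad: 0 = fully down on a hard stop, growing as it flips up and back; 1.57 = arm upright, 1.8 = end stop. The hinge is stiff (0.2 N m): the leaf stays where it is left. The leaf is an arm 16 mm wide (y), 10 mm thick, its top 88 mm above the bench when down, with a 28 mm wide tongue hanging from its middle across the trough to 26 mm above the bench.
- bar_mid (a point): Centre of the bar blank lying in the trough: solid plain aluminium round bar, 38 mm diameter, 110 mm long, about 0.34 kg (within 30 per cent); its y axis is along the bar towards the stop. It slides with 1 to 4 N of drag. It lies too near the fence to be gripped across: push it on its back end.
- bar_front (a point): Centre of the bar's end face towards the stop, 55 mm in +y of bar_mid.
- bar_back (a point): Centre of the bar's other end face, 55 mm in -y of bar_mid, the flat face to push on (38 mm across).
- collar_mid (a point): Bystander: steel ring, 34 mm across, 14 mm high, lying on the fixture's base plate in front of the trough. This is its centre.
- long_bar: Bystander: aluminium bar 38 mm diameter, 150 mm tall, standing on the bench behind the fixture; origin at its foot.
- jar: Bystander: grey jar with steel cap, 60 mm across, 85 mm tall; origin at its foot.
- weld_head: Bystander: orbital weld head with black grip, 240 mm long, 75 mm wide, 52 mm high; origin under its middle.
- pendant: Bystander: black keypad, 150 x 85 x 35 mm; origin under its middle.
- wrench: Bystander: wrench 180 mm long; origin under its middle.
- scrap_cup: Bystander: steel cup 90 mm across and 90 mm tall; origin at its foot.
Things that resemble listed ones, but are neither listed nor needed, are in the scene too. Leave any orange or purple look-alike of the part that bears bar_mid alone.

How it is judged:
By the outcome, as a careful person would: the job done as asked, in the order asked, and still so for the second after the job is handed in, with the robot touching nothing.
It also fails if it takes over 67 s, if anything falls off the work surface, if the arm or the gripper's body presses on something with over 40 N, if the wrist force passes 120 N, or if a joint passes its speed limit or range.

## Robot

A 6-joint arm with a two-finger parallel gripper is mounted at the origin on the work surface. World frame = base frame: x ahead of the robot, y to its left, z up, the work surface at z = 0. Lengths are in m, angles in rad, forces in N, time in s.
With the tool pointing down it reaches from about 0.3 to 0.875 m from the base axis. Payload 6.4 kg.
Tool frame: the origin (TCP) lies at the very end of the fingers, on their centre line; the grasp point (between the pads) lies 19 mm behind it (ctrl.grip_point_offset is the z of the grasp point in the tool frame, in m); z points along the fingers, y is the direction in which the jaws open and shut (so a half turn about z gives the same grasp; the last joint's range is limited). The gripper opens to 85 mm and grips with 20 to 120 N. Pads are 22 mm wide; open, the fingers measure 114 mm over their backs; the gripper's body (76 mm by 85 mm) begins 54 mm behind the grasp point. The pads swing forward as they close: fully open they stand 13 mm farther back than shut.
Start: joints at [-1.498, 0.181, 1.607, -0, 1.354, -0.206], TCP at [0.158, -0.553, 0.231] pointing down, gripper open.
Joint ranges: [-2.99, 2.99], [-0.89, 2.07], [0.3, 2.58], [-1.14, 4.28], [0, 2.63], [-3.12, 3.12]. Speed limits (rad/s): [2.57, 2.57, 3.01, 3.14, 3.14, 3.14].

## Interface

Orientations are given as a unit quaternion [w, x, y, z].
In Python, from bench import status, cams, ctrl gives the robot as it stands.
- The arm moves only by the shell command python3 -m handwheel 'ROWS'. ROWS is JSON, a list of rows, each an object with "grip": the finger opening in cm, from 0 to 8.54; "linear": the shift along the tool's x, y, z in cm, a list of three; "rotation": the turn, a rotation vector about the tool's x, y, z in degrees, a list of three. A call has 1 to 12 rows; each row is the pose to reach, as a shift and turn from the pose commanded when the call began, along the tool's axes at that moment; what a row does not reach only later rows make up. A row lasts 1/12 s, in which the tool goes at most 41.7 mm and 7.16 degrees, less where a joint would pass 70% of its speed; a pose out of reach is approached as far as the arm can. A call with a gripper value outside its range is refused whole. The fingers move at their own pace and stop on an object; the grip force is fixed at half the most. Time passes only in rows, so rows that repeat a pose let the fingers close. It gives the time, the measured TCP pose, the force and the opening at its end, in the units of the state.
- status.get_obs(): the state, without advancing time (a new reading comes with each control period).
- cams.camera(name): name is "side" or "top"; returns the picture (384x512x3 uint8, red, green, blue); there is no depth.
- cams.camera_info(name): a dict with "fovy" (degrees; the focal length in pixels is half the picture's height over the tangent of half this angle, whatever the lens; pixels are square), "cx", "cy" (the principal point, pixels), "world_from_camera" (4x4, takes a point from camera to world coordinates). Camera axes: x right, y down, z forward; pixel columns grow to the right and rows downward; lengths in m; the calibration is good to about 2 mm. A picture is of the moment at which its call begins. camera_info takes no time and is no camera call.
- ctrl.hand_in(): hands the job in, once; it reports no verdict.
The state is a dict: "time_s": time; "q": joint angles; "dq": joint speeds; "joint_efforts": joint torques, N m; "eef_pos": TCP position; "eef_rot": TCP orientation; "wrist_force": force on the tool from outside, world axes, zero at the start; "torque": the same for the moment, N m; "opening": opening from 0.0 (shut) to 1.0 (fully open).
Only numpy, scipy, OpenCV 4.12 (cv2) and the standard library are available. Lean on these libraries where they do the work, as an engineer would, in place of code of your own. Each camera call takes 0.05 s, during which the arm holds its last target.

## Working session

There is one attempt and no reset: what is moved stays moved. The work goes in short steps, Python scripts to look and compute and a shell command to move; the robot and the scene stay as the last step left them, time stands still between calls to the robot, and variables do not carry over. Pictures are saved under pics/ and viewed, and the job is handed in when it is done.

```bash
ls; mkdir -p pics; python3 - <<'E'
from bench import status,cams,ctrl
import cv2
for n in("side","top"):
    cv2.imwrite(f"pics/{n}0.png",cams.camera(n)[:,:,::-1]); print(n,cams.camera_info(n))
o=status.get_obs(); print(o, ctrl.grip_point_offset)
E
```

```text
pics
side {'fovy': 48.324808716230635, 'cx': 247.91105074586613, 'cy': 190.8867017023504, 'world_from_camera': array([[-0.72493848, -0.37859358,  0.57543992, -0.14887915],
       [-0.68855105,  0.42136164, -0.59021337,  0.70362143],
       [-0.01901731, -0.82408815, -0.56614227,  0.74812099],
       [ 0.        ,  0.        ,  0.        ,  1.        ]])}
top {'fovy': 44.418618806526425, 'cx': 254.2032705711397, 'cy': 189.87380782210386, 'world_from_camera': array([[ 0.01340083, -0.9989156 ,  0.04458746,  0.4615367 ],
       [-0.99985445, -0.01291584,  0.01114753, -0.00488037],
       [-0.01055955, -0.04473036, -0.99894329,  1.36119079],
       [ 0.        ,  0.        ,  0.        ,  1.        ]])}
{'time_s': 0.1, 'q': array([-1.49831962e+00,  1.81453247e-01,  1.60790734e+00, -2.21994345e-05,
        1.35377079e+00, -2.06317129e-01]), 'dq': array([ 9.95088196e-04, -9.43847404e-04, -2.89009752e-03, -3.15300297e-04,
       -9.99684959e-04, -3.29817361e-05]), 'joint_efforts': array([ 6.41494553e-04, -4.45874441e+01, -3.52238810e+01, -3.07491346e-04,
        4.14188733e-03,  2.23972683e-05]), 'eef_pos': array([ 0.15820238, -0.55230161,  0.23048215]), 'eef_rot': array([-7.68360405e-04,  9.90299346e-01,  1.38948240e-01,  4.06339234e-05]), 'wrist_force': array([ 0.04924945,  0.02193305, -0.13008264]), 'torque': array([ 0.00440029, -0.0503345 ,  0.03780423]), 'opening': 1.001203943417594} -0.0187
```

View pics/side0.png

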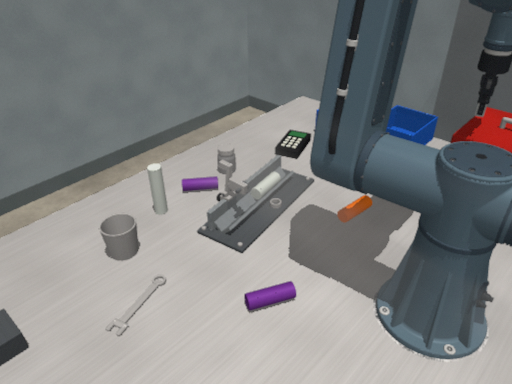

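View pics/top0.png

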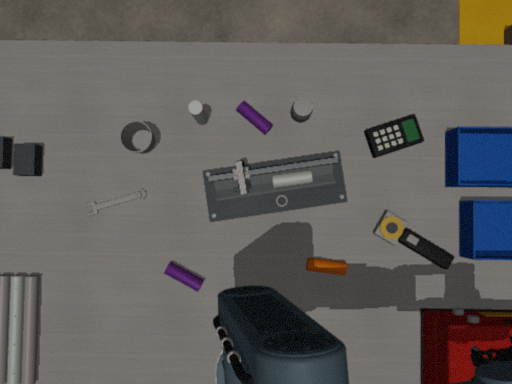

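The side view shows the fixture around (260,205), and the top view shows it around (275,185). The stop is at (241,177) top, towards +y, and the silver bar is at (292,180). Purple cylinders at (254,117) and (184,276) and an orange one at (327,266) are look-alikes. The bar meant is the plain aluminium one lying in the grey trough. I'll enlarge to confirm.

```bash
python3 - <<'E'
import cv2
t=cv2.imread("pics/top0.png");s=cv2.imread("pics/side0.png")
cv2.imwrite("pics/tc0.png",cv2.resize(t[140:230,195:355],None,fx=5,fy=5,interpolation=cv2.INTER_CUBIC))
cv2.imwrite("pics/sc0.png",cv2.resize(s[135:250,190:330],None,fx=5,fy=5,interpolation=cv2.INTER_CUBIC))
E
```

```text
(no output)
```

View pics/tc0.png

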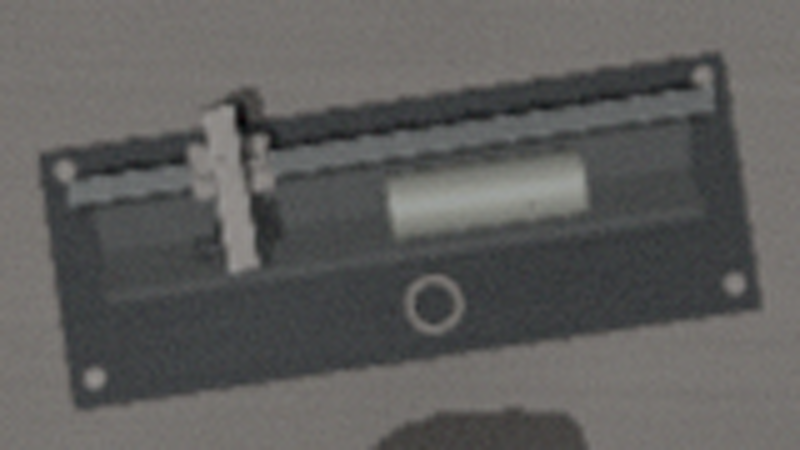

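View pics/sc0.png

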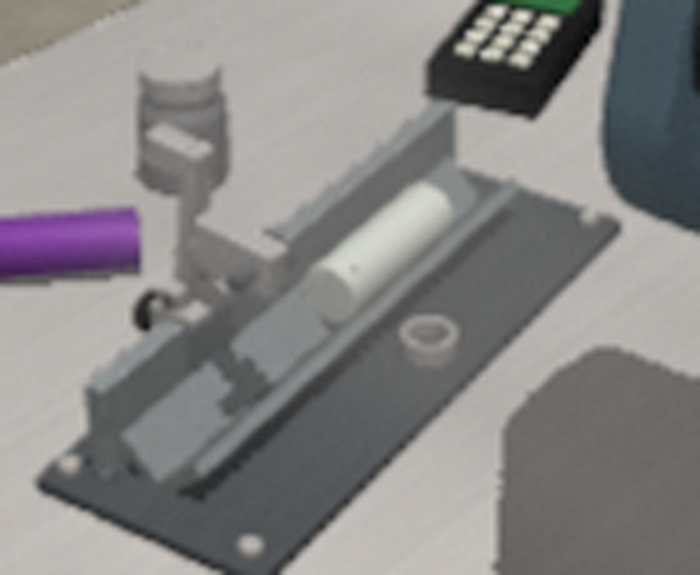

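```bash
cat > h.py <<'E'
import numpy as np
from bench import status,cams,ctrl
C={n:cams.camera_info(n) for n in("side","top")}
def ray(n,p):
    c=C[n];f=192/np.tan(np.radians(c["fovy"]/2));M=c["world_from_camera"]
    d=M[:3,:3]@np.array([(p[0]-c["cx"])/f,(p[1]-c["cy"])/f,1]);return M[:3,3],d/np.linalg.norm(d)
def plane(n,p,z):
    o,d=ray(n,p);return o+d*(z-o[2])/d[2]
def tri(ps,pt):
    A=[];b=[]
    for n,p in(("side",ps),("top",pt)):
        o,d=ray(n,p);P=np.eye(3)-np.outer(d,d);A.append(P);b.append(P@o)
    x,r,_,_=np.linalg.lstsq(np.vstack(A),np.hstack(b),rcond=None);return x,np.sqrt(r)
def proj(n,X):
    c=C[n];f=192/np.tan(np.radians(c["fovy"]/2));M=np.linalg.inv(c["world_from_camera"]);v=M@np.append(X,1)
    return v[:2]/v[2]*f+[c["cx"],c["cy"]]
E
python3 - <<'E'
from h import *
np.set_printoptions(precision=4,suppress=True)
t=lambda x,y:(195+(x+.5)/5-.5,140+(y+.5)/5-.5); s=lambda x,y:(190+(x+.5)/5-.5,135+(y+.5)/5-.5)
a=plane("top",t(70,191),.07);b=plane("top",t(715,97),.07)
d=a-b;yaw=np.arctan2(-d[0],d[1]);L=np.linalg.norm(d)
print("fence top",a,b,(a+b)/2,"L",L,"yaw",yaw)
pl=[plane("top",t(*p),.01) for p in((65,170),(703,76),(735,284),(94,378))]
e1=pl[0]-pl[1];e2=pl[3]-pl[2]
print("plate",np.mean(pl,0),[np.arctan2(-e[0],e[1]) for e in(e1,e2)])
ft=tri(s(180,140),t(218,110));print("fin",ft)
print("fence ends side", tri(s(88,388),t(70,191)),tri(s(447,108),t(715,97)))
# bar: end-face/silhouette centres
bl=plane("top",t(392,210),.039+.0);br=plane("top",t(584,182),.039)
print("bar",bl,br,np.linalg.norm(bl-br))
print("collar",plane("top",t(435,304),.017))
# leaf centre end of tongue, top
yw=yaw;R=np.array([[np.cos(yw),-np.sin(yw),0],[np.sin(yw),np.cos(yw),0],[0,0,1]])
F=(a+b)/2; tm=F+R@[-.032,0,0];tm[2]=.039
for nm,X in(("fin",ft[0]),("barL",bl),("barR",br),("plateC",np.mean(pl,0))):print(nm,R.T@(X-tm))
print("tm",tm)
for p in((232,190),(240,268),(192,172),(270,160)):
  for z in(.082,.12): print(p,z,R.T@(plane("top",t(*p),z)-tm))
E
```

```text
fence top [0.5508 0.1356 0.07  ] [ 0.6072 -0.2188  0.07  ] [ 0.579  -0.0416  0.07  ] L 0.35883023883765053 yaw 0.15763348716486475
plate [ 0.5367 -0.0477  0.01  ] [np.float64(0.15916662352564287), np.float64(0.15884403841041803)]
fin (array([0.5818, 0.0457, 0.1678]), array([0.009]))
fence ends side (array([0.5521, 0.137 , 0.0684]), array([0.0024])) (array([ 0.6083, -0.2197,  0.0628]), array([0.0006]))
bar [ 0.5446 -0.0427  0.039 ] [ 0.5617 -0.1506  0.039 ] 0.10920913060631017
collar [ 0.4924 -0.0685  0.017 ]
fin [0.0484 0.0858 0.1288]
barL [-0.0022  0.0043 -0.    ]
barR [-0.0022 -0.1049 -0.    ]
plateC [-0.0107  0.0006 -0.029 ]
tm [ 0.5474 -0.0466  0.039 ]
(232, 190) 0.082 [0.0187 0.0907 0.043 ]
(232, 190) 0.12 [0.0159 0.0896 0.081 ]
(240, 268) 0.082 [-0.024   0.0924  0.043 ]
(240, 268) 0.12 [-0.0256  0.0913  0.081 ]
(192, 172) 0.082 [0.0316 0.1109 0.043 ]
(192, 172) 0.12 [0.0284 0.1092 0.081 ]
(270, 160) 0.082 [0.032  0.0678 0.043 ]
(270, 160) 0.12 [0.0287 0.0674 0.081 ]
```

```bash
python3 - <<'E'
import cv2,numpy as np
t=cv2.imread("pics/top0.png");s=cv2.imread("pics/side0.png")
a=cv2.resize(t[150:200,225:265],None,fx=10,fy=10,interpolation=cv2.INTER_CUBIC)
b=cv2.resize(s[150:200,212:252],None,fx=10,fy=10,interpolation=cv2.INTER_CUBIC)
cv2.imwrite("pics/c2.png",np.clip(np.hstack([a,b])*1.3,0,255).astype(np.uint8))
E
```

```text
(no output)
```

View pics/c2.png

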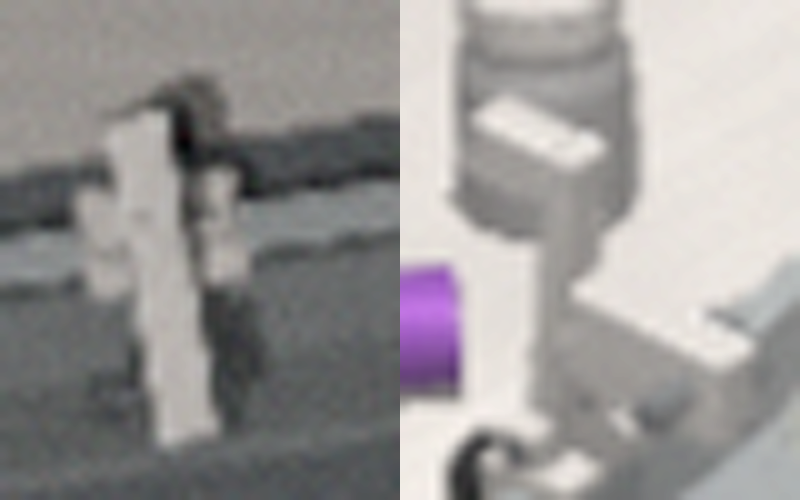

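```bash
python3 - <<'E'
from h import *
np.set_printoptions(precision=4,suppress=True)
T=lambda x,y:(225+(x+.5)/10-.5,150+(y+.5)/10-.5); S=lambda x,y:(212+(x-400+.5)/10-.5,150+(y+.5)/10-.5)
yw=.1588;R=np.array([[np.cos(yw),-np.sin(yw),0],[np.sin(yw),np.cos(yw),0],[0,0,1]])
tm=np.array([.5474,-.0466,.039]);L=lambda X:R.T@(X-tm)
X,r=tri(S(487,102),T(140,112));print("fin +x end",L(X),r)
X,r=tri(S(738,355),T(188,440));print("tongue tip top edge?",L(X),r)
for th in(1.4,1.57,1.8):
  for q in((-.090,.031),(-.09,-.004)):
    c,s=np.cos(th),np.sin(th); x=q[0]*c+q[1]*s; z=-q[0]*s+q[1]*c
    W=tm+R@[.036+x,.0905,.043+z]
    print(th,q,W,"side",(proj("side",W)-[212,150])*10+[400,0],"top",(proj("top",W)-[225,150])*10)
for y in(.0825,.0985):
  for th in(1.57,):
    W=tm+R@[.036,y,.043+.09];print(y,(proj("side",W)-[212,150])*10+[400,0],(proj("top",W)-[225,150])*10)
E
```

```text
fin +x end [0.0554 0.0883 0.1361] [0.0007]
tongue tip top edge? [-0.0261  0.0899  0.0858] [0.0015]
1.4 (-0.09, 0.031) [0.5837 0.0509 0.176 ] side [491.3869 102.737 ] top [127.7014 123.1867]
1.4 (-0.09, -0.004) [0.5496 0.0454 0.17  ] side [597.6153 158.5136] top [148.223  259.4612]
1.57 (-0.09, 0.031) [0.5992 0.0533 0.172 ] side [445.4213  99.4296] top [119.5644  63.9616]
1.57 (-0.09, -0.004) [0.5646 0.0478 0.172 ] side [550.7104 135.8907] top [139.324  199.8738]
1.8 (-0.09, 0.031) [0.6186 0.0565 0.1626] side [389.8534 109.6999] top [110.2854  -7.5515]
1.8 (-0.09, -0.004) [0.585  0.0511 0.1706] side [488.595  119.0235] top [127.9348 120.3378]
0.0825 [556.4636 118.5096] [168.2117 179.4605]
0.0985 [519.9659 144.8041] [105.8352 188.6278]
```

The leaf stands up, at about 1.42 rad by triangulation. Its fin end is at top (239,161) and side (221,160). The bar, with the plain silver finish, lies in the grey trough with its back end at local y of about -0.105. Next is a helper that converts fixture-frame targets to tool shifts.

```bash
cat >> h.py <<'E'
from scipy.spatial.transform import Rotation as Ro
np.set_printoptions(precision=4,suppress=True)
YAW=.1588
RF=Ro.from_euler('z',YAW).as_matrix()
TM=np.array([.5474,-.0466,.039])
def loc(X): v=RF.T@(np.asarray(X)-TM); v[2]=X[2]; return v   # local x,y ; world z
def wor(l): v=TM+RF@np.array([l[0],l[1],0]); v[2]=l[2]; return v
RT=RF@np.diag([1.,-1,-1])   # wanted tool attitude
def tool(): 
    o=status.get_obs();q=o["eef_rot"];return np.array(o["eef_pos"]),Ro.from_quat([q[1],q[2],q[3],q[0]]).as_matrix(),o
def go(l):
    p,R,o=tool();d=R.T@(wor(l)-p)*100;rv=np.degrees(Ro.from_matrix(R.T@RT).as_rotvec())
    print("shift cm",d,"rot deg",rv)
def st():
    p,R,o=tool();print("t",round(o["time_s"],2),"loc",loc(p),"F fixt",RF.T@o["wrist_force"],"op",round(o["opening"],3))
def fin(th):
    c,s=np.cos(th),np.sin(th);return .036-.081*c+.017*s,.082+.081*s+.017*c
E
python3 - <<'E'
from h import *
x,z=fin(1.42);print(x,z);go([x,.0885,.26]);st()
E
```

```text
0.04063881690563268 0.16463462577948795
shift cm [ 56.4288 -46.211   -2.8654] rot deg [-0.0875 -0.0116  6.8754]
t 0.1 loc [-0.4643 -0.4378  0.2305] F fixt [ 0.0521  0.0139 -0.1301] op 1.001
```

```bash
python3 -m handwheel '[{"grip":6,"linear":[0,0,-4],"rotation":[0,0,0]},{"grip":6,"linear":[3,-2.5,-7],"rotation":[0,0,0]},{"grip":6,"linear":[56.4,-46.2,-8],"rotation":[0,0,6.9]},{"grip":6,"linear":[56.4,-46.2,-8],"rotation":[0,0,6.9]},{"grip":6,"linear":[56.4,-46.2,-8],"rotation":[0,0,6.9]},{"grip":6,"linear":[56.4,-46.2,-8],"rotation":[0,0,6.9]},{"grip":6,"linear":[56.4,-46.2,-8],"rotation":[0,0,6.9]},{"grip":6,"linear":[56.4,-46.2,-8],"rotation":[0,0,6.9]},{"grip":6,"linear":[56.4,-46.2,-8],"rotation":[0,0,6.9]},{"grip":6,"linear":[56.4,-46.2,-8],"rotation":[0,0,6.9]},{"grip":6,"linear":[56.4,-46.2,-8],"rotation":[0,0,6.9]},{"grip":6,"linear":[56.4,-46.2,-8],"rotation":[0,0,6.9]}]'; python3 -c "
from h import *
st();x,z=fin(1.42);go([x,.0885,.26])"
```

```text
time_s: 1.1
eef_pos: [0.4147, -0.181, 0.3054]
eef_rot: [0.0, 0.997, 0.079, 0.0]
wrist_force: [0.9, -0.8, 0.3]
opening: 0.702
t 1.1 loc [-0.1523 -0.1118  0.3054] F fixt [ 0.7429 -0.9139  0.2501] op 0.702
shift cm [ 19.2811 -20.0398   4.5353] rot deg [ 0.0033 -0.0033 -0.0374]
```

```bash
python3 -m handwheel '[{"grip":6,"linear":[19,-19,2],"rotation":[0,0,0]},{"grip":6,"linear":[19,-19,2],"rotation":[0,0,0]},{"grip":6,"linear":[19,-19,2],"rotation":[0,0,0]},{"grip":6,"linear":[19,-19,2],"rotation":[0,0,0]},{"grip":6,"linear":[19,-19,2],"rotation":[0,0,0]},{"grip":6,"linear":[19,-19,2],"rotation":[0,0,0]},{"grip":6,"linear":[19,-19,2],"rotation":[0,0,0]},{"grip":6,"linear":[19,-19,2],"rotation":[0,0,0]},{"grip":6,"linear":[19,-19,2],"rotation":[0,0,0]},{"grip":6,"linear":[19,-19,2],"rotation":[0,0,0]}]'; python3 -c "
from h import *
import cv2
st();x,z=fin(1.42);go([x,.0885,.146])
for n in('side','top'): cv2.imwrite(f'pics/{n}1.png',cams.camera(n)[:,:,::-1])"
```

```text
time_s: 1.93
eef_pos: [0.5713, 0.0341, 0.2849]
eef_rot: [0.0, 0.997, 0.079, -0.001]
wrist_force: [0.2, -0.9, 0.5]
opening: 0.705
t 1.93 loc [0.0364 0.0759 0.2849] F fixt [ 0.0957 -0.8915  0.4899] op 0.705
shift cm [ 0.445  -1.2573 13.8932] rot deg [ 0.0039  0.0716 -0.0181]
```

View pics/side1.png

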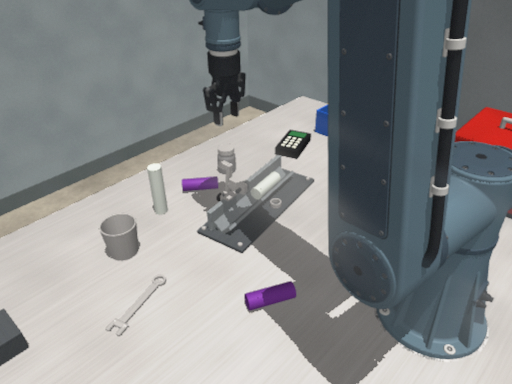

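```bash
python3 -m handwheel '[{"grip":6,"linear":[0.45,-1.25,0],"rotation":[0,0,0]},{"grip":6,"linear":[0.45,-1.25,3],"rotation":[0,0,0]},{"grip":6,"linear":[0.45,-1.25,6],"rotation":[0,0,0]},{"grip":6,"linear":[0.45,-1.25,9],"rotation":[0,0,0]},{"grip":6,"linear":[0.45,-1.25,9],"rotation":[0,0,0]},{"grip":6,"linear":[0.45,-1.25,9],"rotation":[0,0,0]}]'; python3 -c "
from h import *
import cv2
st();x,z=fin(1.42);go([x,.0885,.146])
s=cams.camera('side')[:,:,::-1];t=cams.camera('top')[:,:,::-1]
f=lambda im,x,y:cv2.resize(im[y-50:y+50,x-40:x+40],None,fx=5,fy=5,interpolation=cv2.INTER_CUBIC)
import numpy as np
cv2.imwrite('pics/c3.png',np.hstack([f(t,245,165),f(s,230,150)]))"
```

```text
time_s: 2.53
eef_pos: [0.5731, 0.0476, 0.1945]
eef_rot: [-0.0, 0.997, 0.079, -0.002]
wrist_force: [0.3, 0.3, 1.1]
opening: 0.705
t 2.53 loc [0.0403 0.0889 0.1945] F fixt [0.3198 0.2692 1.1328] op 0.705
shift cm [0.0544 0.0473 4.8483] rot deg [-0.066   0.1914 -0.0729]
```

View pics/c3.png

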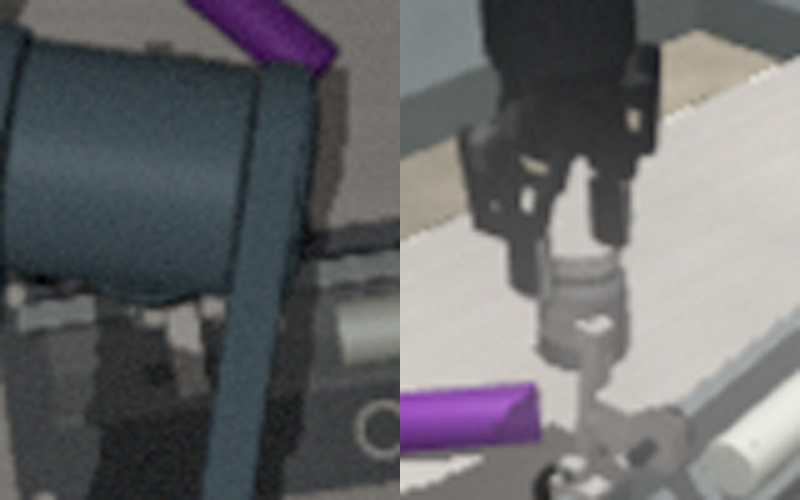

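```bash
python3 -m handwheel '[{"grip":4,"linear":[0.05,0,2.5],"rotation":[0,0,0]},{"grip":4,"linear":[0.05,0,4.8],"rotation":[0,0,0]},{"grip":4,"linear":[0.05,0,4.8],"rotation":[0,0,0]},{"grip":3,"linear":[0.05,0,4.8],"rotation":[0,0,0]},{"grip":3,"linear":[0.05,0,4.8],"rotation":[0,0,0]}]'; python3 -c "
from h import *
import cv2
st()
s=cams.camera('side')[:,:,::-1]
f=lambda im,x,y:cv2.resize(im[y-40:y+40,x-40:x+40],None,fx=7,fy=7,interpolation=cv2.INTER_CUBIC)
cv2.imwrite('pics/c4.png',f(s,230,160))"
```

```text
time_s: 3.05
eef_pos: [0.5763, 0.0474, 0.15]
eef_rot: [0.0, 0.997, 0.079, 0.002]
wrist_force: [0.1, 0.3, 0.2]
opening: 0.351
t 3.05 loc [0.0434 0.0882 0.15  ] F fixt [0.1816 0.2719 0.2002] op 0.351
```

View pics/c4.png

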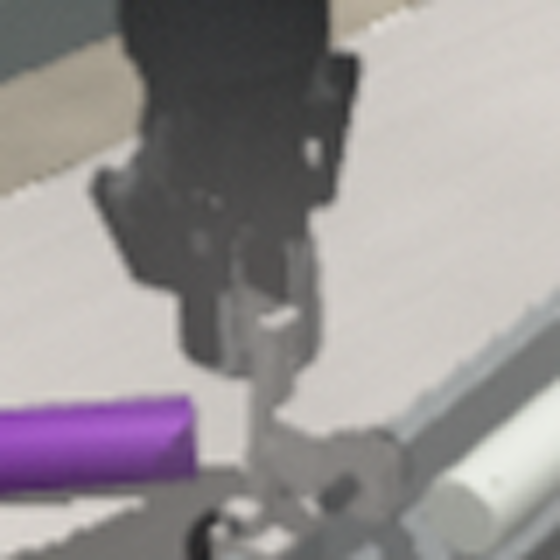

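```bash
python3 -m handwheel '[{"grip":2.4,"linear":[0,0,0.3],"rotation":[0,0,0]},{"grip":2.4,"linear":[0,0,0.3],"rotation":[0,0,0]},{"grip":2.1,"linear":[0,0,0.3],"rotation":[0,0,0]},{"grip":2.1,"linear":[0,0,0.3],"rotation":[0,0,0]}]'; python3 -c "
from h import *
st()"
```

```text
time_s: 3.43
eef_pos: [0.5749, 0.0476, 0.1448]
eef_rot: [0.0, 0.997, 0.079, 0.0]
wrist_force: [-0.0, 0.4, -0.3]
opening: 0.246
t 3.43 loc [0.0421 0.0887 0.1448] F fixt [ 0.0569  0.4208 -0.2702] op 0.246
```

```bash
python3 -m handwheel '[{"grip":1.9,"linear":[0,0,0],"rotation":[0,0,0]},{"grip":1.9,"linear":[0,0,0],"rotation":[0,0,0]}]'; python3 -c "
from h import *
st()";python3 -m handwheel '[{"grip":1.75,"linear":[0,0,0],"rotation":[0,0,0]},{"grip":1.75,"linear":[0,0,0],"rotation":[0,0,0]}]'; python3 -c "
from h import *
st()"
```

```text
time_s: 3.6
eef_pos: [0.5748, 0.0476, 0.1445]
eef_rot: [-0.0, 0.997, 0.079, 0.0]
wrist_force: [-0.6, -0.3, -0.7]
opening: 0.223
t 3.6 loc [0.042  0.0887 0.1445] F fixt [-0.6361 -0.1906 -0.7161] op 0.223
time_s: 3.77
eef_pos: [0.5748, 0.0476, 0.1444]
eef_rot: [-0.0, 0.997, 0.079, -0.0]
wrist_force: [-0.4, 0.0, 0.5]
opening: 0.205
t 3.77 loc [0.0419 0.0887 0.1444] F fixt [-0.409   0.0657  0.5259] op 0.205
```

```bash
python3 -m handwheel '[{"grip":1.5,"linear":[0,0,0],"rotation":[0,0,0]},{"grip":1.5,"linear":[0,0,0],"rotation":[0,0,0]},{"grip":1.5,"linear":[0,0,0],"rotation":[0,0,0]}]'; python3 -c "
from h import *
st()
from math import *
p0=np.array([.0419,.1444+.0187]); h=np.array([.036,.082])
d=p0-h;print(d,np.hypot(*d),np.arctan2(d[1],-d[0]))"
```

```text
time_s: 4.02
eef_pos: [0.5747, 0.0481, 0.1445]
eef_rot: [-0.0, 0.997, 0.079, -0.0]
wrist_force: [-1.0, 3.7, 1.9]
opening: 0.18
t 4.02 loc [0.0419 0.0892 0.1445] F fixt [-0.3794  3.7574  1.8634] op 0.18
[0.0059 0.0811] 0.08131432838067347 1.643418081544544
```

```bash
python3 -c "
import numpy as np
r=.0813;f0=1.643
for f in np.arange(f0,.1,-.12): print(round(f,2),np.round(100*r*np.array([-np.cos(f)+np.cos(f0),-(np.sin(f)-np.sin(f0))]),2))"
```

```text
1.64 [ 0. -0.]
1.52 [-0.97 -0.01]
1.4 [-1.94  0.09]
1.28 [-2.89  0.31]
1.16 [-3.81  0.65]
1.04 [-4.68  1.09]
0.92 [-5.49  1.63]
0.8 [-6.23  2.26]
0.68 [-6.89  2.98]
0.56 [-7.46  3.77]
0.44 [-7.93  4.62]
0.32 [-8.3   5.53]
0.2 [-8.55  6.47]
```

```bash
python3 -m handwheel '[{"grip":1.4,"linear":[-0.5,0,0],"rotation":[0,0,0]},{"grip":1.4,"linear":[-0.97,0,0],"rotation":[0,0,0]},{"grip":1.4,"linear":[-1.45,0,0.04],"rotation":[0,0,0]},{"grip":1.4,"linear":[-1.94,0,0.09],"rotation":[0,0,0]},{"grip":1.4,"linear":[-1.94,0,0.09],"rotation":[0,0,0]}]'; python3 -c "
from h import *
st()"
```

```text
time_s: 4.43
eef_pos: [0.5574, 0.0453, 0.1443]
eef_rot: [-0.0, 0.997, 0.079, 0.003]
wrist_force: [5.1, 6.2, -1.2]
opening: 0.174
t 4.43 loc [0.0244 0.0891 0.1443] F fixt [ 6.039   5.3182 -1.2405] op 0.174
```

```bash
python3 -m handwheel '[{"grip":1.4,"linear":[-0.5,-0.05,0.1],"rotation":[0,0,0]},{"grip":1.4,"linear":[-0.95,-0.05,0.22],"rotation":[0,0,0]},{"grip":1.4,"linear":[-1.42,-0.05,0.38],"rotation":[0,0,0]},{"grip":1.4,"linear":[-1.87,-0.05,0.56],"rotation":[0,0,0]},{"grip":1.4,"linear":[-2.32,-0.05,0.77],"rotation":[0,0,0]},{"grip":1.4,"linear":[-2.74,-0.05,1.0],"rotation":[0,0,0]},{"grip":1.4,"linear":[-3.16,-0.05,1.26],"rotation":[0,0,0]},{"grip":1.4,"linear":[-3.55,-0.05,1.54],"rotation":[0,0,0]},{"grip":1.4,"linear":[-3.55,-0.05,1.54],"rotation":[0,0,0]}]'; python3 -c "
from h import *
import cv2
st()
s=cams.camera('side')[:,:,::-1]
f=lambda im,x,y:cv2.resize(im[y-50:y+50,x-50:x+50],None,fx=6,fy=6,interpolation=cv2.INTER_CUBIC)
cv2.imwrite('pics/c5.png',f(s,240,180))"
```

```text
time_s: 5.18
eef_pos: [0.5232, 0.0398, 0.131]
eef_rot: [0.0, 0.997, 0.079, 0.004]
wrist_force: [0.7, 5.1, 10.3]
opening: 0.174
t 5.18 loc [-0.0102  0.0891  0.131 ] F fixt [ 1.5434  4.9365 10.3461] op 0.174
```

View pics/c5.png

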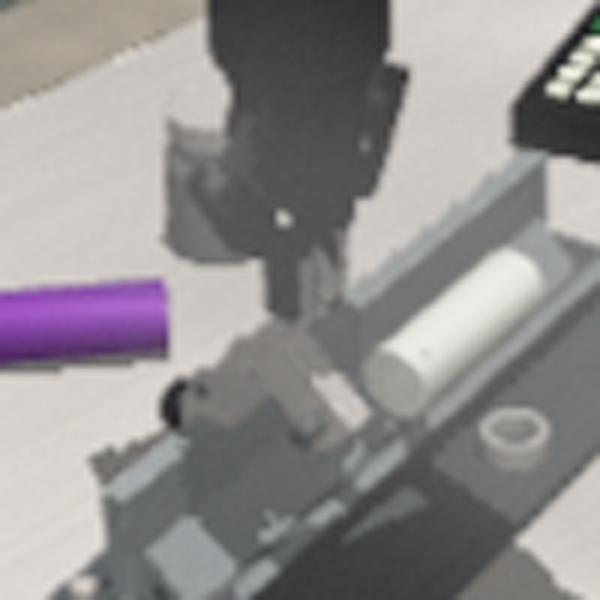

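```bash
python3 -m handwheel '[{"grip":1.4,"linear":[-0.38,-0.03,0.31],"rotation":[0,0,0]},{"grip":1.4,"linear":[-0.74,-0.03,0.63],"rotation":[0,0,0]},{"grip":1.4,"linear":[-1.08,-0.03,0.98],"rotation":[0,0,0]},{"grip":1.4,"linear":[-1.4,-0.03,1.35],"rotation":[0,0,0]},{"grip":1.4,"linear":[-1.7,-0.03,1.74],"rotation":[0,0,0]},{"grip":1.4,"linear":[-1.97,-0.03,2.14],"rotation":[0,0,0]},{"grip":1.4,"linear":[-2.22,-0.03,2.56],"rotation":[0,0,0]},{"grip":1.4,"linear":[-2.44,-0.03,2.99],"rotation":[0,0,0]},{"grip":1.4,"linear":[-2.64,-0.03,3.44],"rotation":[0,0,0]},{"grip":1.4,"linear":[-2.81,-0.03,3.9],"rotation":[0,0,0]},{"grip":1.4,"linear":[-2.81,-0.03,3.9],"rotation":[0,0,0]}]'; python3 -c "
from h import *
st()"
```

```text
time_s: 6.15
eef_pos: [0.4936, 0.0351, 0.0902]
eef_rot: [0.0, 0.997, 0.079, 0.001]
wrist_force: [-2.1, 2.0, 6.8]
opening: 0.18
t 6.15 loc [-0.0402  0.0892  0.0902] F fixt [-1.7631  2.3252  6.8239] op 0.18
```

```bash
python3 -m handwheel '[{"grip":1.4,"linear":[-0.1,-0.02,0.3],"rotation":[0,0,0]},{"grip":1.4,"linear":[-0.18,-0.02,0.6],"rotation":[0,0,0]},{"grip":1.4,"linear":[-0.23,-0.02,0.8],"rotation":[0,0,0]},{"grip":1.4,"linear":[-0.23,-0.02,0.8],"rotation":[0,0,0]}]'; python3 -c "
from h import *
st()"; python3 -m handwheel '[{"grip":1.4,"linear":[-0.02,-0.0,0.1],"rotation":[0,0,0]},{"grip":1.4,"linear":[-0.04,-0.0,0.2],"rotation":[0,0,0]},{"grip":1.4,"linear":[-0.04,-0.0,0.2],"rotation":[0,0,0]}]'; python3 -c "
from h import *
st()"
```

```text
time_s: 6.48
eef_pos: [0.4914, 0.0348, 0.0824]
eef_rot: [0.0, 0.997, 0.079, 0.001]
wrist_force: [-2.9, 0.9, 7.3]
opening: 0.177
t 6.48 loc [-0.0425  0.0892  0.0824] F fixt [-2.7618  1.3386  7.3476] op 0.177
time_s: 6.73
eef_pos: [0.491, 0.0347, 0.0807]
eef_rot: [0.0, 0.997, 0.079, 0.001]
wrist_force: [-6.4, 0.9, 11.3]
opening: 0.179
t 6.73 loc [-0.0428  0.0892  0.0807] F fixt [-6.1468  1.8653 11.3386] op 0.179
```

Force is starting to rise, so I'll press a little more.

```bash
python3 -m handwheel '[{"grip":1.4,"linear":[0.02,0,0.1],"rotation":[0,0,0]},{"grip":1.4,"linear":[0.02,0,0.2],"rotation":[0,0,0]},{"grip":1.4,"linear":[0.02,0,0.2],"rotation":[0,0,0]}]'; python3 -c "
from h import *
st()"; python3 -m handwheel '[{"grip":1.4,"linear":[0,0,0.15],"rotation":[0,0,0]},{"grip":1.4,"linear":[0,0,0.2],"rotation":[0,0,0]}]'; python3 -c "
from h import *
st()"
```

```text
time_s: 6.98
eef_pos: [0.4907, 0.0346, 0.0785]
eef_rot: [0.001, 0.997, 0.079, 0.001]
wrist_force: [-6.4, 0.4, 11.9]
opening: 0.179
t 6.98 loc [-0.0432  0.0892  0.0785] F fixt [-6.291   1.3884 11.9156] op 0.179
time_s: 7.15
eef_pos: [0.4903, 0.0346, 0.0763]
eef_rot: [0.001, 0.997, 0.079, 0.0]
wrist_force: [-8.7, -0.2, 15.9]
opening: 0.177
t 7.15 loc [-0.0435  0.0892  0.0763] F fixt [-8.6674  1.1838 15.9064] op 0.177
```

```bash
python3 -c "
from h import *
import cv2
st()
s=cams.camera('side')[:,:,::-1]
f=lambda im,x,y:cv2.resize(im[y-35:y+45,x-40:x+40],None,fx=7,fy=7,interpolation=cv2.INTER_CUBIC)
cv2.imwrite('pics/c6.png',f(s,240,190))
# tongue/arm expected pixel: arm top z .088 near fin, fin bottom 
for q in((-.045,.0885,.113),(-.045,.0885,.078),(.0,.0885,.088),(.036,.0885,.082),(0,.0805,.026)):print(q,(proj('side',wor(q))-[200,155])*7)"
```

```text
t 7.15 loc [-0.0435  0.0892  0.0763] F fixt [-8.6674  1.1838 15.9064] op 0.177
(-0.045, 0.0885, 0.113) [364.6706 250.1868]
(-0.045, 0.0885, 0.078) [365.9086 325.8785]
(0.0, 0.0885, 0.088) [268.9559 267.7605]
(0.036, 0.0885, 0.082) [194.901  251.9229]
(0, 0.0805, 0.026) [285.4567 385.4433]
```

View pics/c6.png

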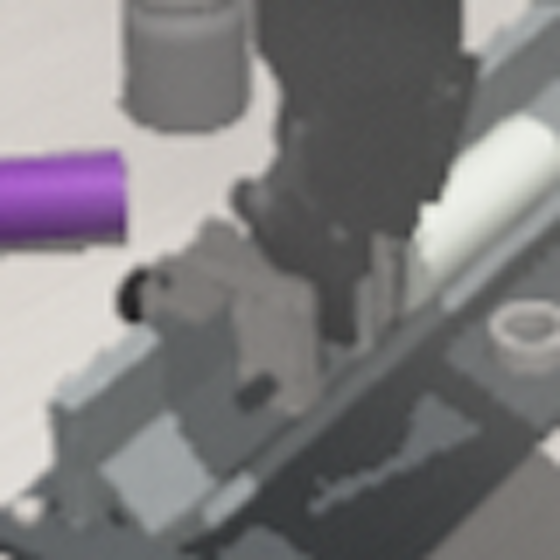

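```bash
python3 -m handwheel '[{"grip":2.4,"linear":[0,0,0],"rotation":[0,0,0]},{"grip":2.4,"linear":[0,0,0],"rotation":[0,0,0]},{"grip":3,"linear":[0,0,-2],"rotation":[0,0,0]},{"grip":3,"linear":[0,0,-5],"rotation":[0,0,0]},{"grip":0,"linear":[0,0,-5.5],"rotation":[0,0,0]},{"grip":0,"linear":[0,0,-5.5],"rotation":[0,0,0]},{"grip":0,"linear":[0,0,-5.5],"rotation":[0,0,0]},{"grip":0,"linear":[0,0,-5.5],"rotation":[0,0,0]}]'; python3 -c "
from h import *
import cv2
st()
s=cams.camera('side')[:,:,::-1]
f=lambda im,x,y:cv2.resize(im[y-35:y+45,x-40:x+40],None,fx=7,fy=7,interpolation=cv2.INTER_CUBIC)
cv2.imwrite('pics/c7.png',f(s,240,190))"
```

```text
time_s: 7.87
eef_pos: [0.4893, 0.0351, 0.1289]
eef_rot: [-0.0, 0.997, 0.079, -0.001]
wrist_force: [-0.5, -0.1, -1.4]
opening: -0.003
t 7.87 loc [-0.0444  0.0899  0.1289] F fixt [-0.5189 -0.0476 -1.3838] op -0.003
```

View pics/c7.png

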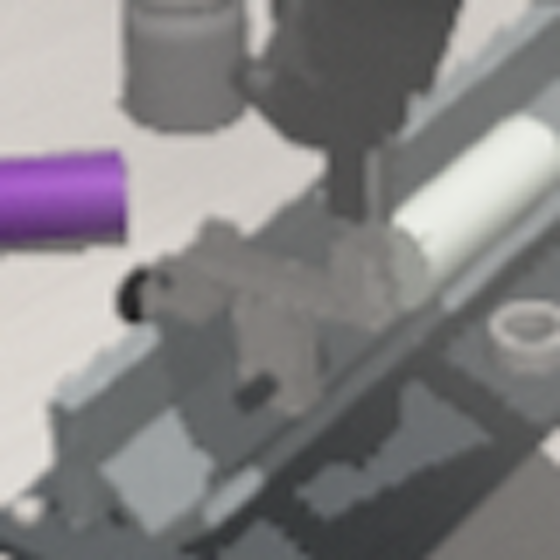

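```bash
python3 -m handwheel '[{"grip":0,"linear":[0,0,0.5],"rotation":[0,0,0]},{"grip":0,"linear":[0,0,1.0],"rotation":[0,0,0]},{"grip":0,"linear":[0,0,1.3],"rotation":[0,0,0]},{"grip":0,"linear":[0,0,1.5],"rotation":[0,0,0]},{"grip":0,"linear":[0,0,1.5],"rotation":[0,0,0]}]'; python3 -c "
from h import *
st()";python3 -m handwheel '[{"grip":0,"linear":[0,0,0.15],"rotation":[0,0,0]},{"grip":0,"linear":[0,0,0.15],"rotation":[0,0,0]}]'; python3 -c "
from h import *
st()"
```

```text
time_s: 8.33
eef_pos: [0.4895, 0.0352, 0.1141]
eef_rot: [-0.0, 0.997, 0.079, -0.001]
wrist_force: [1.2, -0.7, 0.2]
opening: -0.002
t 8.33 loc [-0.0442  0.0899  0.1141] F fixt [ 1.1226 -0.8697  0.2199] op -0.002
time_s: 8.5
eef_pos: [0.4902, 0.0351, 0.1134]
eef_rot: [-0.0, 0.997, 0.079, 0.0]
wrist_force: [-0.2, -0.9, -0.8]
opening: -0.0
t 8.5 loc [-0.0435  0.0897  0.1134] F fixt [-0.3559 -0.8623 -0.7641] op -0.0
```

```bash
python3 -m handwheel '[{"grip":0,"linear":[0,0,0.15],"rotation":[0,0,0]},{"grip":0,"linear":[0,0,0.15],"rotation":[0,0,0]}]'; python3 -c "
from h import *
st()";python3 -m handwheel '[{"grip":0,"linear":[0,0,0.1],"rotation":[0,0,0]},{"grip":0,"linear":[0,0,0.1],"rotation":[0,0,0]}]'; python3 -c "
from h import *
st()"
```

```text
time_s: 8.67
eef_pos: [0.4905, 0.0351, 0.1129]
eef_rot: [0.0, 0.997, 0.079, 0.0]
wrist_force: [-2.4, 0.4, 5.9]
opening: 0.001
t 8.67 loc [-0.0433  0.0897  0.1129] F fixt [-2.3364  0.7506  5.8952] op 0.001
time_s: 8.83
eef_pos: [0.4905, 0.0351, 0.1128]
eef_rot: [0.0, 0.997, 0.079, 0.0]
wrist_force: [-6.5, 1.0, 14.9]
opening: -0.001
t 8.83 loc [-0.0433  0.0897  0.1128] F fixt [-6.2474  2.012  14.919 ] op -0.001
```

The leaf is confirmed fully down: firm contact at 0.113 m under 15 N. Next I go behind the bar.

```bash
python3 -m handwheel '[{"grip":0,"linear":[0,0,-3],"rotation":[0,0,0]},{"grip":0,"linear":[0,0,-5],"rotation":[0,0,0]},{"grip":0,"linear":[4.25,23.2,-5],"rotation":[0,0,0]},{"grip":0,"linear":[4.25,23.2,-5],"rotation":[0,0,0]},{"grip":0,"linear":[4.25,23.2,-5],"rotation":[0,0,0]},{"grip":0,"linear":[4.25,23.2,-5],"rotation":[0,0,0]},{"grip":0,"linear":[4.25,23.2,-5],"rotation":[0,0,0]},{"grip":0,"linear":[4.25,23.2,-5],"rotation":[0,0,0]},{"grip":0,"linear":[4.25,23.2,-5],"rotation":[0,0,0]},{"grip":0,"linear":[4.25,23.2,-5],"rotation":[0,0,0]}]'; python3 -c "
from h import *
import cv2
st();go([-.001,-.142,.08])
s=cams.camera('side')[:,:,::-1];t=cams.camera('top')[:,:,::-1]
f=lambda im,x,y:cv2.resize(im[y-50:y+50,x-40:x+40],None,fx=5,fy=5,interpolation=cv2.INTER_CUBIC)
cv2.imwrite('pics/c8.png',np.hstack([f(t,290,165),f(s,270,170)]))
p=lambda q:proj('side',wor(q))
print((p((-.002,-.105,.039))-[230,120])*5+[400,0],(p((-.001,-.142,.163))-[230,120])*5+[400,0])"
```

```text
time_s: 9.67
eef_pos: [0.5688, -0.1888, 0.1608]
eef_rot: [-0.0, 0.997, 0.078, -0.0]
wrist_force: [-0.1, 1.0, 0.2]
opening: -0.002
t 9.67 loc [-0.0014 -0.1437  0.1608] F fixt [0.0404 0.9823 0.2337] op -0.002
shift cm [ 0.0358 -0.1717  8.0761] rot deg [-0.0199  0.0023 -0.1791]
[630.0059 281.6773] [664.8383  76.7333]
```

View pics/c8.png

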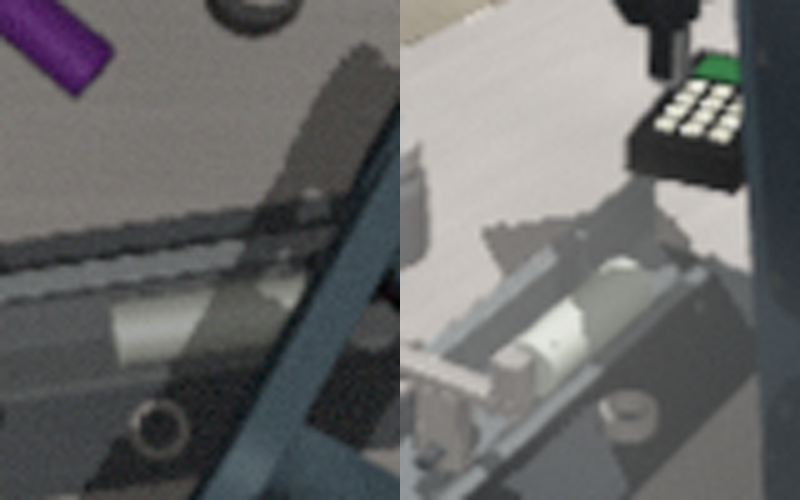

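```bash
python3 -m handwheel '[{"grip":0,"linear":[0,0,3],"rotation":[0,0,0]},{"grip":0,"linear":[0,0,6],"rotation":[0,0,0]},{"grip":0,"linear":[0,0,9],"rotation":[0,0,0]},{"grip":0,"linear":[0,0,10],"rotation":[0,0,0]},{"grip":0,"linear":[0,0,10],"rotation":[0,0,0]},{"grip":0,"linear":[0,0,10],"rotation":[0,0,0]}]'; python3 -c "
from h import *
import cv2
st();go([-.001,-.142,.033])
s=cams.camera('side')[:,:,::-1];t=cams.camera('top')[:,:,::-1]
f=lambda im,x,y:cv2.resize(im[y-50:y+50,x-40:x+40],None,fx=5,fy=5,interpolation=cv2.INTER_CUBIC)
cv2.imwrite('pics/c9.png',np.hstack([f(t,290,165),f(s,270,170)]))"
```

```text
time_s: 10.27
eef_pos: [0.5688, -0.1864, 0.0617]
eef_rot: [-0.0, 0.997, 0.08, -0.0]
wrist_force: [-0.4, -0.7, 0.2]
opening: -0.002
t 10.27 loc [-0.0009 -0.1414  0.0617] F fixt [-0.5582 -0.6562  0.185 ] op -0.002
shift cm [-0.0058  0.0604  2.8652] rot deg [-0.0186  0.0156  0.0447]
```

View pics/c9.png

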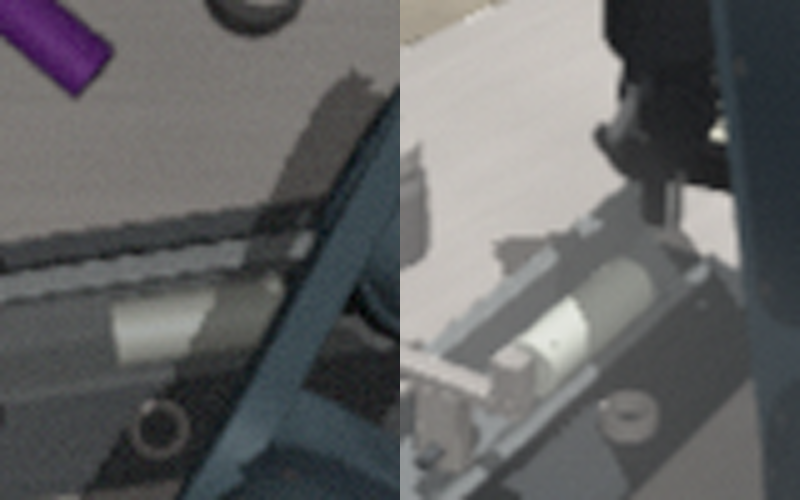

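```bash
python3 -m handwheel '[{"grip":0,"linear":[0,0,1],"rotation":[0,0,0]},{"grip":0,"linear":[0,0,2],"rotation":[0,0,0]},{"grip":0,"linear":[0,0,2.7],"rotation":[0,0,0]},{"grip":0,"linear":[0,0,2.7],"rotation":[0,0,0]},{"grip":0,"linear":[0,0,2.7],"rotation":[0,0,0]}]'; python3 -c "
from h import *
st()"; python3 -m handwheel '[{"grip":0,"linear":[0,-0.4,0],"rotation":[0,0,0]},{"grip":0,"linear":[0,-0.8,0],"rotation":[0,0,0]},{"grip":0,"linear":[0,-1.2,0],"rotation":[0,0,0]},{"grip":0,"linear":[0,-1.6,0],"rotation":[0,0,0]},{"grip":0,"linear":[0,-2.0,0],"rotation":[0,0,0]}]'; python3 -c "
from h import *
st()"
```

```text
time_s: 10.78
eef_pos: [0.568, -0.187, 0.0332]
eef_rot: [-0.001, 0.997, 0.079, -0.001]
wrist_force: [0.5, 0.3, 0.1]
opening: 0.001
t 10.78 loc [-0.0018 -0.1419  0.0332] F fixt [0.5022 0.2016 0.0958] op 0.001
time_s: 11.2
eef_pos: [0.5657, -0.167, 0.0344]
eef_rot: [0.0, 0.997, 0.079, 0.0]
wrist_force: [0.5, -1.0, -0.3]
opening: 0.001
t 11.2 loc [-0.001  -0.1218  0.0344] F fixt [ 0.2881 -1.0635 -0.2503] op 0.001
```

```bash
python3 -m handwheel '[{"grip":0,"linear":[0,-0.3,0],"rotation":[0,0,0]},{"grip":0,"linear":[0,-0.6,0],"rotation":[0,0,0]},{"grip":0,"linear":[0,-0.9,0],"rotation":[0,0,0]},{"grip":0,"linear":[0,-1.2,0],"rotation":[0,0,0]}]'; python3 -c "
from h import *
st()"; python3 -m handwheel '[{"grip":0,"linear":[0,-0.3,0],"rotation":[0,0,0]},{"grip":0,"linear":[0,-0.6,0],"rotation":[0,0,0]},{"grip":0,"linear":[0,-0.9,0],"rotation":[0,0,0]},{"grip":0,"linear":[0,-1.2,0],"rotation":[0,0,0]}]'; python3 -c "
from h import *
import cv2
st()
s=cams.camera('side')[:,:,::-1]
f=lambda im,x,y:cv2.resize(im[y-50:y+50,x-50:x+50],None,fx=6,fy=6,interpolation=cv2.INTER_CUBIC)
cv2.imwrite('pics/c10.png',f(s,265,180))"
```

```text
time_s: 11.53
eef_pos: [0.5639, -0.156, 0.0344]
eef_rot: [0.001, 0.997, 0.079, 0.0]
wrist_force: [0.8, -3.3, -0.0]
opening: -0.004
t 11.53 loc [-0.001  -0.1107  0.0344] F fixt [ 0.3018 -3.3403 -0.0254] op -0.004
time_s: 11.87
eef_pos: [0.562, -0.1439, 0.0343]
eef_rot: [0.0, 0.997, 0.079, 0.0]
wrist_force: [0.4, -4.0, 0.8]
opening: -0.002
t 11.87 loc [-0.001  -0.0983  0.0343] F fixt [-0.2747 -4.0369  0.8027] op -0.002
```

View pics/c10.png

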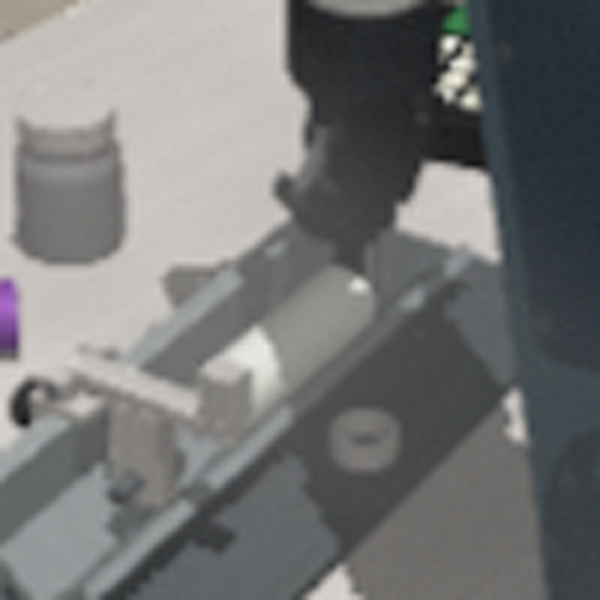

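```bash
python3 -m handwheel '[{"grip":0,"linear":[0,-0.35,0],"rotation":[0,0,0]},{"grip":0,"linear":[0,-0.7,0],"rotation":[0,0,0]},{"grip":0,"linear":[0,-1.05,0],"rotation":[0,0,0]},{"grip":0,"linear":[0,-1.4,0],"rotation":[0,0,0]},{"grip":0,"linear":[0,-1.7,0],"rotation":[0,0,0]},{"grip":0,"linear":[0,-2,0],"rotation":[0,0,0]},{"grip":0,"linear":[0,-2.2,0],"rotation":[0,0,0]}]'; python3 -c "
from h import *
st()"; python3 -m handwheel '[{"grip":0,"linear":[0,-0.15,0],"rotation":[0,0,0]},{"grip":0,"linear":[0,-0.3,0],"rotation":[0,0,0]},{"grip":0,"linear":[0,-0.45,0],"rotation":[0,0,0]},{"grip":0,"linear":[0,-0.6,0],"rotation":[0,0,0]}]'; python3 -c "
from h import *
st()"
```

```text
time_s: 12.5
eef_pos: [0.5584, -0.1218, 0.0343]
eef_rot: [0.0, 0.997, 0.079, 0.0]
wrist_force: [0.3, -5.4, 2.2]
opening: 0.002
t 12.5 loc [-0.0011 -0.076   0.0343] F fixt [-0.5285 -5.362   2.1535] op 0.002
time_s: 12.83
eef_pos: [0.5574, -0.1162, 0.0342]
eef_rot: [0.0, 0.997, 0.079, 0.0]
wrist_force: [0.4, -5.3, 1.0]
opening: -0.001
t 12.83 loc [-0.0011 -0.0703  0.0342] F fixt [-0.4041 -5.2849  1.0409] op -0.001
```

```bash
python3 -m handwheel '[{"grip":0,"linear":[0,-0.12,0],"rotation":[0,0,0]},{"grip":0,"linear":[0,-0.24,0],"rotation":[0,0,0]},{"grip":0,"linear":[0,-0.36,0],"rotation":[0,0,0]}]'; python3 -c "
from h import *
st()"; python3 -m handwheel '[{"grip":0,"linear":[0,-0.12,0],"rotation":[0,0,0]},{"grip":0,"linear":[0,-0.24,0],"rotation":[0,0,0]}]'; python3 -c "
from h import *
st()"
```

```text
time_s: 13.08
eef_pos: [0.5569, -0.1126, 0.0343]
eef_rot: [0.0, 0.997, 0.079, 0.0]
wrist_force: [0.6, -5.0, 1.1]
opening: -0.002
t 13.08 loc [-0.001  -0.0667  0.0343] F fixt [-0.1997 -5.0701  1.0505] op -0.002
time_s: 13.25
eef_pos: [0.5565, -0.1103, 0.0342]
eef_rot: [0.0, 0.997, 0.079, 0.0]
wrist_force: [0.2, -4.9, 0.7]
opening: 0.006
t 13.25 loc [-0.0011 -0.0643  0.0342] F fixt [-0.5466 -4.8841  0.7281] op 0.006
```

```bash
python3 -m handwheel '[{"grip":0,"linear":[0,-0.1,0],"rotation":[0,0,0]}]'|grep force; python3 -c "
from h import *
st()"
```

```text
wrist_force: [1.5, -6.0, 2.2]
t 13.33 loc [-0.0011 -0.0633  0.0342] F fixt [ 0.5058 -6.1186  2.1655] op 0.002
```

```bash
for i in 1; do :; done; python3 -m handwheel '[{"grip":0,"linear":[0,-0.1,0],"rotation":[0,0,0]},{"grip":0,"linear":[0,-0.2,0],"rotation":[0,0,0]}]'|grep force; python3 -c "
from h import *
st()"
```

```text
wrist_force: [0.3, -4.7, 1.8]
t 13.5 loc [-0.001  -0.0613  0.0343] F fixt [-0.433  -4.679   1.8116] op 0.001
```

```bash
python3 -m handwheel '[{"grip":0,"linear":[0,-0.1,0],"rotation":[0,0,0]},{"grip":0,"linear":[0,-0.2,0],"rotation":[0,0,0]}]'|grep force; python3 -c "
from h import *
st()"
```

```text
wrist_force: [0.6, -5.5, 1.6]
t 13.67 loc [-0.0011 -0.0593  0.0342] F fixt [-0.2442 -5.5743  1.6483] op -0.002
```

```bash
python3 -m handwheel '[{"grip":0,"linear":[0,-0.1,0],"rotation":[0,0,0]},{"grip":0,"linear":[0,-0.2,0],"rotation":[0,0,0]}]'|grep force; python3 -c "
from h import *
import cv2
st()
s=cams.camera('side')[:,:,::-1]
f=lambda im,x,y:cv2.resize(im[y-40:y+40,x-40:x+40],None,fx=7,fy=7,interpolation=cv2.INTER_CUBIC)
cv2.imwrite('pics/c11.png',f(s,245,195))"
```

```text
wrist_force: [0.2, -5.2, 1.5]
t 13.83 loc [-0.0011 -0.0573  0.0342] F fixt [-0.6642 -5.129   1.5489] op -0.001
```

View pics/c11.png

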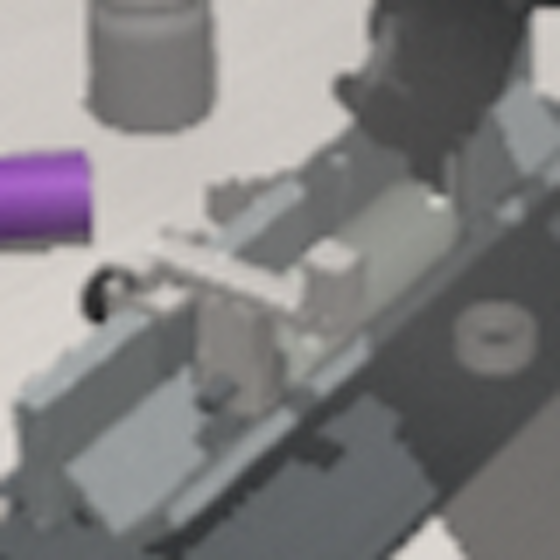

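The bar front is near the tongue at about (285,370), and there is no contact yet. I'll continue in 1 mm rows.

```bash
python3 -m handwheel '[{"grip":0,"linear":[0,-0.1,0],"rotation":[0,0,0]},{"grip":0,"linear":[0,-0.2,0],"rotation":[0,0,0]}]'|grep force; python3 -c "
from h import *
st()"
```

```text
wrist_force: [-0.5, -5.7, 0.9]
t 14.05 loc [-0.0011 -0.0554  0.0343] F fixt [-1.3528 -5.5519  0.9367] op 0.0
```

```bash
python3 -m handwheel '[{"grip":0,"linear":[0,-0.1,0],"rotation":[0,0,0]},{"grip":0,"linear":[0,-0.2,0],"rotation":[0,0,0]}]'|grep force; python3 -c "
from h import *
st()"
```

```text
wrist_force: [0.8, -5.3, 1.1]
t 14.22 loc [-0.0011 -0.0534  0.0342] F fixt [-0.0969 -5.3727  1.1444] op -0.0
```

```bash
python3 -m handwheel '[{"grip":0,"linear":[0,-0.1,0],"rotation":[0,0,0]}]'|grep force; python3 -c "
from h import *
st()"
```

```text
wrist_force: [0.4, -4.0, 1.5]
t 14.3 loc [-0.0011 -0.0524  0.0342] F fixt [-0.2786 -4.0063  1.5169] op -0.0
```

```bash
python3 -m handwheel '[{"grip":0,"linear":[0,-0.1,0],"rotation":[0,0,0]},{"grip":0,"linear":[0,-0.2,0],"rotation":[0,0,0]}]'|grep force; python3 -c "
from h import *
st()"
```

```text
wrist_force: [0.5, -5.6, 1.5]
t 14.47 loc [-0.0011 -0.0504  0.0342] F fixt [-0.4187 -5.5545  1.54  ] op 0.001
```

```bash
python3 -m handwheel '[{"grip":0,"linear":[0,-0.1,0],"rotation":[0,0,0]}]'|grep force; python3 -c "
from h import *
st()"
```

```text
wrist_force: [0.9, -4.6, 2.1]
t 14.55 loc [-0.0011 -0.0494  0.0343] F fixt [ 0.152  -4.7268  2.1374] op -0.002
```

```bash
python3 -m handwheel '[{"grip":0,"linear":[0,-0.1,0],"rotation":[0,0,0]}]'|grep force; python3 -c "
from h import *
st()"
```

```text
wrist_force: [0.7, -10.3, 1.3]
t 14.63 loc [-0.001  -0.049   0.0343] F fixt [ -0.9291 -10.2341   1.264 ] op -0.001
```

```bash
python3 -m handwheel '[{"grip":0,"linear":[0,-0.05,0],"rotation":[0,0,0]}]'|grep force; python3 -c "
from h import *
st()"
```

```text
wrist_force: [1.4, -10.8, 0.1]
t 14.72 loc [-0.001  -0.049   0.0344] F fixt [ -0.3752 -10.9169   0.0812] op 0.001
```

```bash
python3 -m handwheel '[{"grip":0,"linear":[0,0,0],"rotation":[0,0,0]}]'|grep force; python3 -c "
from h import *
st()"
```

```text
wrist_force: [1.0, -9.4, 0.3]
t 14.8 loc [-0.001  -0.049   0.0344] F fixt [-0.4763 -9.4882  0.3047] op -0.001
```

```bash
python3 -m handwheel '[{"grip":0,"linear":[0,-0.08,0],"rotation":[0,0,0]},{"grip":0,"linear":[0,-0.08,0],"rotation":[0,0,0]}]'|grep force; python3 -c "
from h import *
st()"
```

```text
wrist_force: [1.6, -12.4, -0.6]
t 14.97 loc [-0.0009 -0.0489  0.0345] F fixt [ -0.3395 -12.5037  -0.5973] op 0.001
```

```bash
python3 -m handwheel '[{"grip":0,"linear":[0,-0.1,0],"rotation":[0,0,0]},{"grip":0,"linear":[0,-0.1,0],"rotation":[0,0,0]}]'|grep force; python3 -c "
from h import *
st()"
```

```text
wrist_force: [0.9, -14.6, -1.1]
t 15.13 loc [-0.0006 -0.0488  0.0348] F fixt [ -1.4084 -14.5351  -1.0848] op 0.001
```

```bash
python3 -m handwheel '[{"grip":0,"linear":[0,-0.02,0],"rotation":[0,0,0]},{"grip":0,"linear":[0,-0.02,0],"rotation":[0,0,0]},{"grip":0,"linear":[0,-0.02,0],"rotation":[0,0,0]},{"grip":0,"linear":[0,-0.02,0],"rotation":[0,0,0]}]'|grep force; python3 -c "
from h import *
st()"
```

```text
wrist_force: [1.3, -15.5, 0.5]
t 15.47 loc [-0.0006 -0.0488  0.0348] F fixt [ -1.1554 -15.5057   0.5351] op -0.001
```

```bash
python3 -m handwheel '[{"grip":0,"linear":[0,0,0],"rotation":[0,0,0]},{"grip":0,"linear":[0,0,0],"rotation":[0,0,0]},{"grip":0,"linear":[0,0,0],"rotation":[0,0,0]},{"grip":0,"linear":[0,0,0],"rotation":[0,0,0]},{"grip":0,"linear":[0,0,0],"rotation":[0,0,0]}]'|grep force; python3 -c "
from h import *
import cv2
st()
s=cams.camera('side')[:,:,::-1]
f=lambda im,x,y:cv2.resize(im[y-40:y+40,x-40:x+40],None,fx=7,fy=7,interpolation=cv2.INTER_CUBIC)
cv2.imwrite('pics/c12.png',f(s,245,195))"
```

```text
wrist_force: [0.7, -15.0, 0.4]
t 15.88 loc [-0.0006 -0.0488  0.0348] F fixt [ -1.6706 -14.946    0.4056] op -0.003
```

View pics/c12.png

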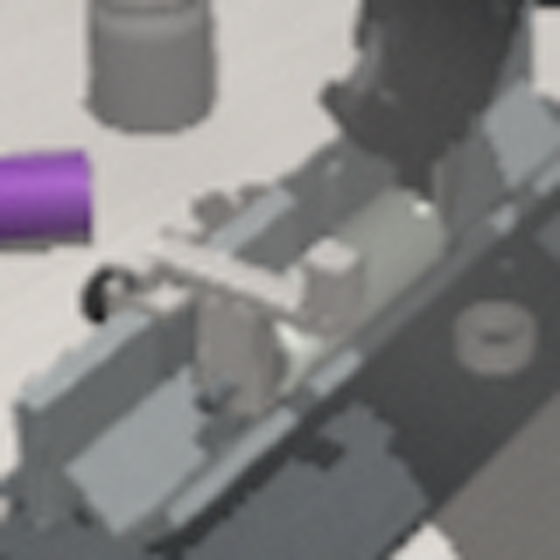

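Pressed at about 15 N for over 0.7 s with the position steady, and the stop hasn't visibly shifted. Now I back off and go to the fin.

```bash
python3 -m handwheel '[{"grip":0,"linear":[0,0.3,0],"rotation":[0,0,0]},{"grip":0,"linear":[0,1.2,0],"rotation":[0,0,0]},{"grip":0,"linear":[0,3,0],"rotation":[0,0,0]},{"grip":0,"linear":[0,3,0],"rotation":[0,0,0]},{"grip":0,"linear":[0,3,-3],"rotation":[0,0,0]},{"grip":0,"linear":[0,3,-6],"rotation":[0,0,0]},{"grip":0,"linear":[0,3,-9],"rotation":[0,0,0]},{"grip":0,"linear":[0,3,-13],"rotation":[0,0,0]},{"grip":0,"linear":[0,3,-13],"rotation":[0,0,0]},{"grip":0,"linear":[0,3,-13],"rotation":[0,0,0]}]'; python3 -c "
from h import *
st();go([-.0432,.0892,.16])"
```

```text
time_s: 16.77
eef_pos: [0.5598, -0.1214, 0.1668]
eef_rot: [0.001, 0.997, 0.079, 0.002]
wrist_force: [-0.9, 0.6, -0.5]
opening: 0.002
t 16.77 loc [ 0.0004 -0.0758  0.1668] F fixt [-0.7718  0.7745 -0.524 ] op 0.002
shift cm [ -4.3623 -16.5048   0.6316] rot deg [ 0.1013 -0.2569  0.001 ]
```

```bash
python3 -m handwheel '[{"grip":2,"linear":[-4.35,-16.5,0],"rotation":[0,0,0]},{"grip":4,"linear":[-4.35,-16.5,0],"rotation":[0,0,0]},{"grip":4,"linear":[-4.35,-16.5,0],"rotation":[0,0,0]},{"grip":4,"linear":[-4.35,-16.5,0],"rotation":[0,0,0]},{"grip":4,"linear":[-4.35,-16.5,0],"rotation":[0,0,0]},{"grip":4,"linear":[-4.35,-16.5,0],"rotation":[0,0,0]},{"grip":4,"linear":[-4.35,-16.5,0],"rotation":[0,0,0]}]'; python3 -c "
from h import *
import cv2
st();go([-.0432,.0892,.080])
s=cams.camera('side')[:,:,::-1];t=cams.camera('top')[:,:,::-1]
f=lambda im,x,y:cv2.resize(im[y-50:y+50,x-40:x+40],None,fx=5,fy=5,interpolation=cv2.INTER_CUBIC)
cv2.imwrite('pics/c13.png',np.hstack([f(t,265,185),f(s,245,180)]))"
```

```text
time_s: 17.35
eef_pos: [0.4888, 0.0348, 0.1632]
eef_rot: [-0.0, 0.997, 0.08, -0.001]
wrist_force: [0.4, -0.6, -0.3]
opening: 0.468
t 17.35 loc [-0.045   0.0897  0.1632] F fixt [ 0.3438 -0.6872 -0.3306] op 0.468
shift cm [0.1949 0.0513 8.3202] rot deg [-0.0271  0.0842  0.0575]
```

View pics/c13.png

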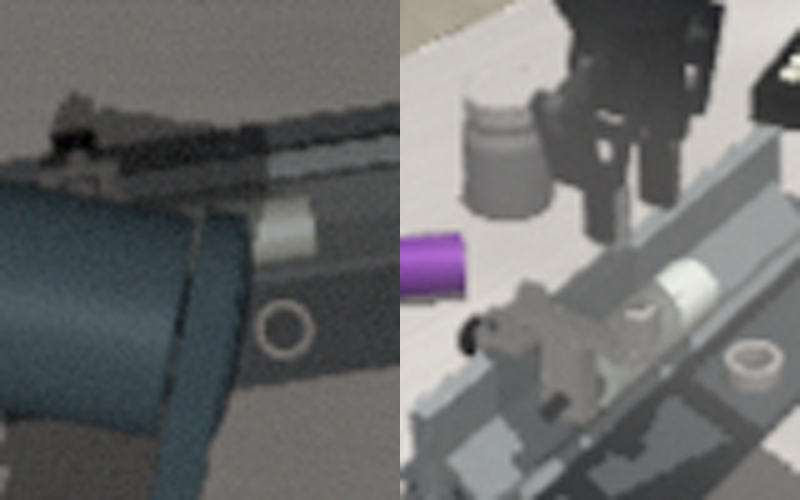

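```bash
python3 -m handwheel '[{"grip":4,"linear":[0.15,0.03,3],"rotation":[0,0,0]},{"grip":4,"linear":[0.15,0.03,6],"rotation":[0,0,0]},{"grip":3,"linear":[0.15,0.03,8.1],"rotation":[0,0,0]},{"grip":2.4,"linear":[0.15,0.03,8.1],"rotation":[0,0,0]},{"grip":2.1,"linear":[0.15,0.03,8.1],"rotation":[0,0,0]},{"grip":2.1,"linear":[0.15,0.03,8.1],"rotation":[0,0,0]},{"grip":2.1,"linear":[0.15,0.03,8.1],"rotation":[0,0,0]}]'; python3 -c "
from h import *
st()";python3 -m handwheel '[{"grip":1.85,"linear":[0,0,0],"rotation":[0,0,0]},{"grip":1.75,"linear":[0,0,0],"rotation":[0,0,0]},{"grip":1.75,"linear":[0,0,0],"rotation":[0,0,0]}]'; python3 -c "
from h import *
st()"
```

```text
time_s: 18.03
eef_pos: [0.4924, 0.0337, 0.0848]
eef_rot: [0.0, 0.997, 0.079, 0.001]
wrist_force: [0.6, 0.1, -0.4]
opening: 0.242
t 18.03 loc [-0.0416  0.088   0.0848] F fixt [ 0.6432  0.0241 -0.3654] op 0.242
time_s: 18.28
eef_pos: [0.4914, 0.0343, 0.084]
eef_rot: [0.0, 0.997, 0.079, 0.001]
wrist_force: [-0.1, -0.3, 0.0]
opening: 0.204
t 18.28 loc [-0.0425  0.0888  0.084 ] F fixt [-0.1788 -0.272   0.0483] op 0.204
```

Centred, with no contact force at 17 mm. Now I pinch, with y nudged +0.4 mm and z lowered 3 mm.

```bash
python3 -m handwheel '[{"grip":1.75,"linear":[-0.05,-0.04,0.3],"rotation":[0,0,0]},{"grip":1.5,"linear":[-0.05,-0.04,0.3],"rotation":[0,0,0]},{"grip":1.4,"linear":[-0.05,-0.04,0.3],"rotation":[0,0,0]},{"grip":1.4,"linear":[-0.05,-0.04,0.3],"rotation":[0,0,0]}]'; python3 -c "
from h import *
st()
p,R,o=tool();l=loc(p);d=np.array([l[0]-.036,l[2]+.0187-.082]);r=np.hypot(*d);f0=np.arctan2(d[1],-d[0]);print(r,f0)
for f in np.arange(f0,f0+1.61,.1): print(round(f-f0,2),np.round(100*r*np.array([-np.cos(f)+np.cos(f0),-(np.sin(f)-np.sin(f0))]),2))"
```

```text
time_s: 18.62
eef_pos: [0.4907, 0.0347, 0.0805]
eef_rot: [0.0, 0.997, 0.079, 0.0]
wrist_force: [1.1, 0.1, 4.1]
opening: 0.179
t 18.62 loc [-0.0431  0.0892  0.0805] F fixt [ 1.0644 -0.0521  4.1177] op 0.179
0.08099272204247326 0.21393110236587579
0.0 [ 0. -0.]
0.1 [ 0.21 -0.78]
0.2 [ 0.5  -1.54]
0.3 [ 0.86 -2.26]
0.4 [ 1.29 -2.95]
0.5 [ 1.79 -3.58]
0.6 [ 2.35 -4.17]
0.7 [ 2.97 -4.69]
0.8 [ 3.63 -5.16]
0.9 [ 4.34 -5.55]
1.0 [ 5.09 -5.87]
1.1 [ 5.86 -6.11]
1.2 [ 6.65 -6.28]
1.3 [ 7.45 -6.37]
1.4 [ 8.26 -6.37]
1.5 [ 9.07 -6.3 ]
1.6 [ 9.86 -6.14]
```

```bash
python3 -m handwheel '[{"grip":1.4,"linear":[0.1,0,-0.39],"rotation":[0,0,0]},{"grip":1.4,"linear":[0.21,0,-0.78],"rotation":[0,0,0]},{"grip":1.4,"linear":[0.35,0,-1.16],"rotation":[0,0,0]},{"grip":1.4,"linear":[0.5,0,-1.54],"rotation":[0,0,0]},{"grip":1.4,"linear":[0.67,0,-1.9],"rotation":[0,0,0]},{"grip":1.4,"linear":[0.86,0,-2.26],"rotation":[0,0,0]},{"grip":1.4,"linear":[1.29,0,-2.95],"rotation":[0,0,0]},{"grip":1.4,"linear":[1.29,0,-2.95],"rotation":[0,0,0]}]'; python3 -c "
from h import *
import cv2
st()
s=cams.camera('side')[:,:,::-1]
f=lambda im,x,y:cv2.resize(im[y-40:y+40,x-40:x+40],None,fx=7,fy=7,interpolation=cv2.INTER_CUBIC)
cv2.imwrite('pics/c14.png',f(s,245,185))"
```

```text
time_s: 19.28
eef_pos: [0.5013, 0.0365, 0.1082]
eef_rot: [-0.0, 0.997, 0.079, -0.002]
wrist_force: [-0.2, -3.1, -7.1]
opening: 0.174
t 19.28 loc [-0.0324  0.0893  0.1082] F fixt [-0.6609 -3.061  -7.0992] op 0.174
```

View pics/c14.png

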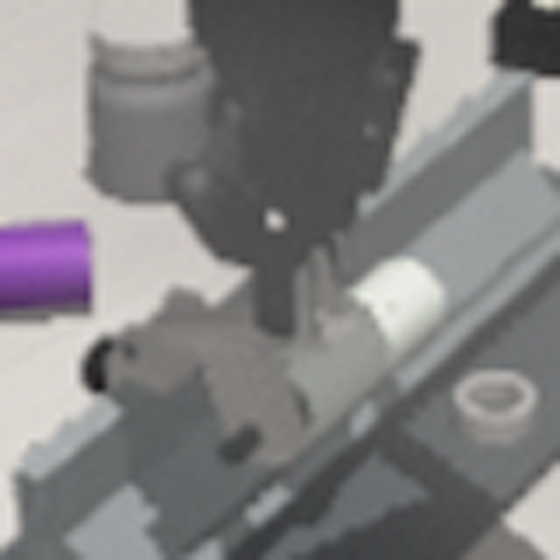

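```bash
python3 -m handwheel '[{"grip":1.4,"linear":[0.5,0,-0.63],"rotation":[0,0,0]},{"grip":1.4,"linear":[1.06,0,-1.22],"rotation":[0,0,0]},{"grip":1.4,"linear":[1.68,0,-1.74],"rotation":[0,0,0]},{"grip":1.4,"linear":[2.34,0,-2.21],"rotation":[0,0,0]},{"grip":1.4,"linear":[3.05,0,-2.6],"rotation":[0,0,0]},{"grip":1.4,"linear":[3.8,0,-2.92],"rotation":[0,0,0]},{"grip":1.4,"linear":[4.57,0,-3.16],"rotation":[0,0,0]},{"grip":1.4,"linear":[5.36,0,-3.33],"rotation":[0,0,0]},{"grip":1.4,"linear":[6.16,0,-3.42],"rotation":[0,0,0]},{"grip":1.4,"linear":[6.97,0,-3.42],"rotation":[0,0,0]},{"grip":1.4,"linear":[7.4,0,-3.4],"rotation":[0,0,0]},{"grip":1.4,"linear":[7.4,0,-3.4],"rotation":[0,0,0]}]'; python3 -c "
from h import *
st()
p,R,o=tool();l=loc(p);d=np.array([l[0]-.036,l[2]+.0187-.082]);print(np.hypot(*d),np.arctan2(d[1],-d[0])-.207)"
```

```text
time_s: 20.33
eef_pos: [0.5746, 0.0483, 0.1429]
eef_rot: [-0.0, 0.997, 0.079, -0.002]
wrist_force: [-4.2, -2.7, -0.3]
opening: 0.181
t 20.33 loc [0.0419 0.0894 0.1429] F fixt [-4.5789 -2.0473 -0.2986] op 0.181
0.0798462927182934 1.4371651461563355
```

```bash
python3 -m handwheel '[{"grip":1.4,"linear":[0.4,0,0.02],"rotation":[0,0,0]},{"grip":1.4,"linear":[0.75,0,0.07],"rotation":[0,0,0]},{"grip":1.4,"linear":[1.05,0,0.12],"rotation":[0,0,0]},{"grip":1.4,"linear":[1.05,0,0.12],"rotation":[0,0,0]}]'; python3 -c "
from h import *
st()
p,R,o=tool();l=loc(p);d=np.array([l[0]-.036,l[2]+.0187-.082]);print(np.hypot(*d),np.arctan2(d[1],-d[0])-.207)"; python3 -m handwheel '[{"grip":2,"linear":[0,0,0],"rotation":[0,0,0]},{"grip":2.4,"linear":[0,0,0],"rotation":[0,0,0]},{"grip":3.2,"linear":[0,0,0],"rotation":[0,0,0]},{"grip":3.2,"linear":[0,0,-2],"rotation":[0,0,0]},{"grip":3.2,"linear":[0,0,-5],"rotation":[0,0,0]},{"grip":3.2,"linear":[0,0,-9],"rotation":[0,0,0]},{"grip":3.2,"linear":[0,0,-13],"rotation":[0,0,0]},{"grip":3.2,"linear":[0,0,-13],"rotation":[0,0,0]}]'; python3 -c "
from h import *
st()"
```

```text
time_s: 20.67
eef_pos: [0.5846, 0.0499, 0.1417]
eef_rot: [-0.0, 0.997, 0.079, -0.003]
wrist_force: [-5.5, -3.5, 0.1]
opening: 0.175
t 20.67 loc [0.0519 0.0894 0.1417] F fixt [-5.9656 -2.5433  0.0719] op 0.175
0.08003222863244269 1.564388121148103
time_s: 21.33
eef_pos: [0.5909, 0.05, 0.2828]
eef_rot: [0.001, 0.997, 0.079, 0.008]
wrist_force: [0.7, -0.0, 1.7]
opening: 0.373
t 21.33 loc [0.0583 0.0885 0.2828] F fixt [ 0.709  -0.1452  1.671 ] op 0.373
```

Released and clear. Now I move the arm off the fixture (toward -x and -y, up high) and look.

```bash
python3 -m handwheel '[{"grip":4,"linear":[-8,20,-4],"rotation":[0,0,0]},{"grip":4,"linear":[-14,32,-4],"rotation":[0,0,0]},{"grip":4,"linear":[-14,32,-4],"rotation":[0,0,0]},{"grip":4,"linear":[-14,32,-4],"rotation":[0,0,0]},{"grip":4,"linear":[-14,32,-4],"rotation":[0,0,0]},{"grip":4,"linear":[-14,32,-4],"rotation":[0,0,0]},{"grip":4,"linear":[-14,32,-4],"rotation":[0,0,0]},{"grip":4,"linear":[-14,32,-4],"rotation":[0,0,0]},{"grip":4,"linear":[-14,32,-4],"rotation":[0,0,0]},{"grip":4,"linear":[-14,32,-4],"rotation":[0,0,0]},{"grip":4,"linear":[-14,32,-4],"rotation":[0,0,0]}]'|head -3; python3 -c "
from h import *
import cv2
st()
s=cams.camera('side')[:,:,::-1];t=cams.camera('top')[:,:,::-1]
cv2.imwrite('pics/side9.png',s);cv2.imwrite('pics/top9.png',t)
f=lambda im,x,y:cv2.resize(im[y-50:y+50,x-40:x+40],None,fx=5,fy=5,interpolation=cv2.INTER_CUBIC)
cv2.imwrite('pics/c15.png',np.hstack([f(t,265,170),f(s,245,180)]))
t0=cv2.imread('pics/top0.png')
cv2.imwrite('pics/c16.png',np.hstack([cv2.resize(t0[90:260,80:460],(400,179)),cv2.resize(t[90:260,80:460],(400,179))]))"
```

```text
time_s: 22.25
eef_pos: [0.4985, -0.289, 0.3126]
eef_rot: [0.0, 0.997, 0.078, 0.0]
t 22.25 loc [-0.0866 -0.2316  0.3126] F fixt [ 0.1523  1.0574 -0.3123] op 0.468
```

View pics/c15.png

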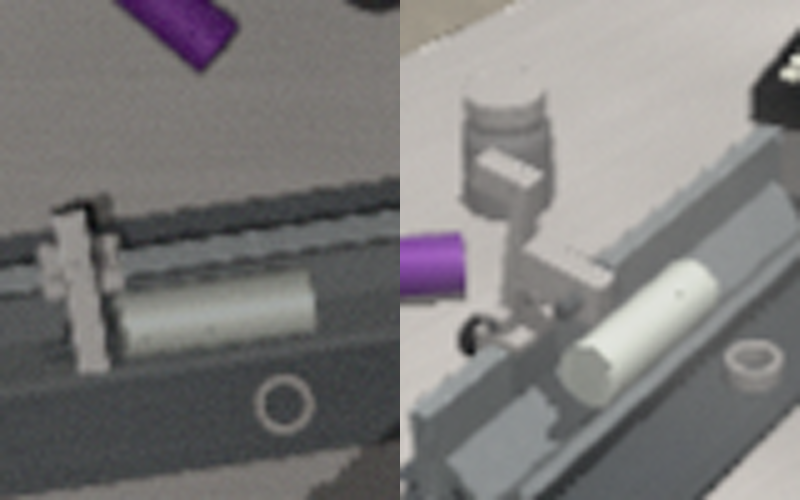

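View pics/c16.png

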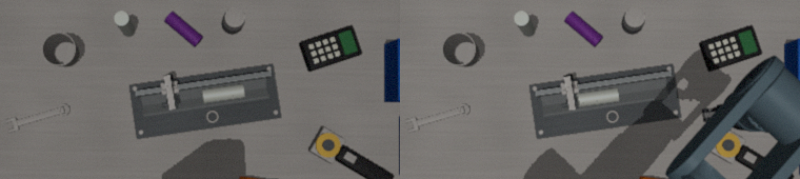

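The bar is left in place and the stop block is in its original position. The fin looks slightly less upright than I meant, so I'll measure the angle.

```bash
python3 - <<'E'
import cv2,numpy as np
o=[]
for k in(0,9):
    t=cv2.imread(f"pics/top{k}.png");s=cv2.imread(f"pics/side{k}.png")
    o.append(np.hstack([cv2.resize(t[150:178,225:265],None,fx=10,fy=10,interpolation=cv2.INTER_CUBIC),cv2.resize(s[150:178,212:252],None,fx=10,fy=10,interpolation=cv2.INTER_CUBIC)]))
cv2.imwrite("pics/c17.png",np.clip(np.vstack(o)*1.3,0,255).astype(np.uint8))
E
```

```text
(no output)
```

View pics/c17.png

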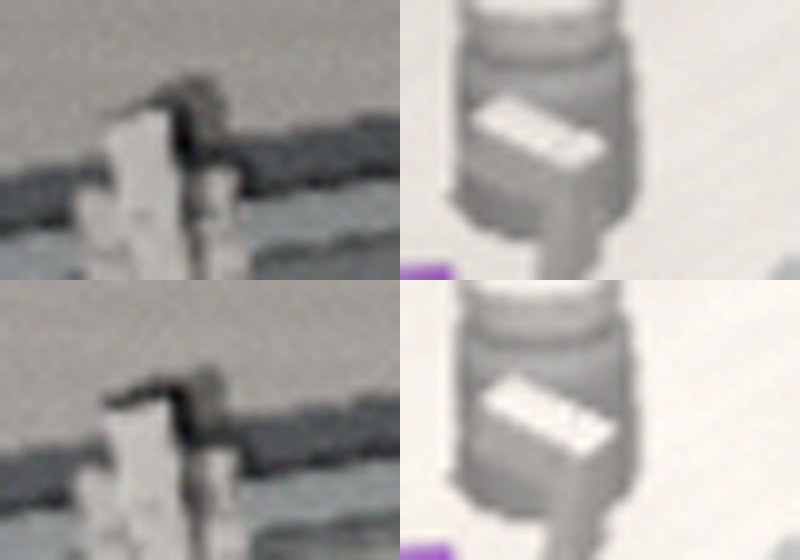

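Image triangulation puts the leaf at about 1.40 rad, so it slipped in the pads near the end. I'll nudge it to upright with shut fingers from the -x side, above the tongue.

```bash
python3 -m handwheel '[{"grip":0,"linear":[5,-32.2,0],"rotation":[0,0,0]},{"grip":0,"linear":[5,-32.2,0],"rotation":[0,0,0]},{"grip":0,"linear":[5,-32.2,0],"rotation":[0,0,0]},{"grip":0,"linear":[5,-32.2,0],"rotation":[0,0,0]},{"grip":0,"linear":[5,-32.2,0],"rotation":[0,0,0]},{"grip":0,"linear":[5,-32.2,0],"rotation":[0,0,0]},{"grip":0,"linear":[5,-32.2,0],"rotation":[0,0,0]},{"grip":0,"linear":[5,-32.2,0],"rotation":[0,0,0]},{"grip":0,"linear":[5,-32.2,0],"rotation":[0,0,0]},{"grip":0,"linear":[5,-32.2,0],"rotation":[0,0,0]},{"grip":0,"linear":[5,-32.2,0],"rotation":[0,0,0]},{"grip":0,"linear":[5,-32.2,0],"rotation":[0,0,0]}]'|head -2; python3 -c "
from h import *
st();go([-.032,.0892,.153])"
```

```text
time_s: 23.35
eef_pos: [0.4972, 0.0376, 0.3124]
t 23.35 loc [-0.0363  0.0911  0.3124] F fixt [-0.4573 -0.5658  0.0134] op -0.001
shift cm [ 0.427   0.1817 15.9396] rot deg [ 0.0163 -0.0009 -0.0222]
```

```bash
python3 -m handwheel '[{"grip":0,"linear":[0.2,0.15,4],"rotation":[0,0,0]},{"grip":0,"linear":[0.2,0.15,8],"rotation":[0,0,0]},{"grip":0,"linear":[0.2,0.15,12],"rotation":[0,0,0]},{"grip":0,"linear":[0.2,0.15,14.5],"rotation":[0,0,0]},{"grip":0,"linear":[0.2,0.15,15.8],"rotation":[0,0,0]},{"grip":0,"linear":[0.2,0.15,15.8],"rotation":[0,0,0]},{"grip":0,"linear":[0.2,0.15,15.8],"rotation":[0,0,0]}]'|head -2; python3 -c "
from h import *
st()";python3 -m handwheel '[{"grip":0,"linear":[1,0,0],"rotation":[0,0,0]},{"grip":0,"linear":[2,0,0],"rotation":[0,0,0]},{"grip":0,"linear":[3,0,0],"rotation":[0,0,0]},{"grip":0,"linear":[3.3,0,0],"rotation":[0,0,0]},{"grip":0,"linear":[3.5,0,0],"rotation":[0,0,0]}]'|head -2; python3 -c "
from h import *
st()"
```

```text
time_s: 23.93
eef_pos: [0.4992, 0.0357, 0.154]
t 23.93 loc [-0.0346  0.0889  0.154 ] F fixt [ 0.1108 -0.4781  0.2564] op 0.002
time_s: 24.35
eef_pos: [0.5354, 0.0423, 0.1551]
t 24.35 loc [0.0022 0.0897 0.1551] F fixt [-0.6798  0.4448 -0.5866] op -0.001
```

```bash
python3 -m handwheel '[{"grip":0,"linear":[0.3,0,0],"rotation":[0,0,0]},{"grip":0,"linear":[0.6,0,0],"rotation":[0,0,0]},{"grip":0,"linear":[0.9,0,0],"rotation":[0,0,0]}]'|head -2; python3 -c "
from h import *
st()";python3 -m handwheel '[{"grip":0,"linear":[0.3,0,0],"rotation":[0,0,0]},{"grip":0,"linear":[0.6,0,0],"rotation":[0,0,0]}]'|head -2; python3 -c "
from h import *
import cv2
st()
s=cams.camera('side')[:,:,::-1]
f=lambda im,x,y:cv2.resize(im[y-40:y+40,x-40:x+40],None,fx=7,fy=7,interpolation=cv2.INTER_CUBIC)
cv2.imwrite('pics/c18.png',f(s,235,170))"
```

```text
time_s: 24.6
eef_pos: [0.5424, 0.0437, 0.1544]
t 24.6 loc [0.0094 0.09   0.1544] F fixt [-5.148  -0.3471  2.5082] op 0.0
time_s: 24.77
eef_pos: [0.5487, 0.0447, 0.1544]
t 24.77 loc [0.0157 0.0899 0.1544] F fixt [-2.8974 -0.6085  2.9052] op -0.0
```

View pics/c18.png

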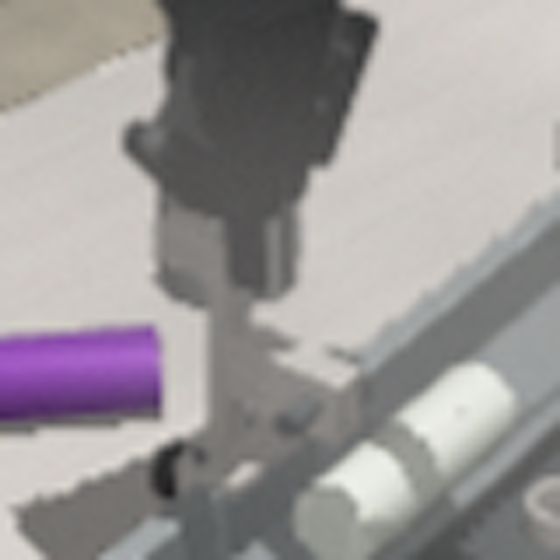

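```bash
python3 -m handwheel '[{"grip":0,"linear":[0.25,0,0],"rotation":[0,0,0]},{"grip":0,"linear":[0.45,0,0],"rotation":[0,0,0]},{"grip":0,"linear":[0.45,0,0],"rotation":[0,0,0]}]'|head -2; python3 -c "
from h import *
st()";python3 -m handwheel '[{"grip":0,"linear":[-0.5,0,0],"rotation":[0,0,0]},{"grip":0,"linear":[-2,0,0],"rotation":[0,0,0]},{"grip":0,"linear":[-3.5,0,-1],"rotation":[0,0,0]},{"grip":0,"linear":[-4,0,-5],"rotation":[0,0,0]},{"grip":0,"linear":[-4,0,-9],"rotation":[0,0,0]},{"grip":0,"linear":[-4,0,-13],"rotation":[0,0,0]},{"grip":0,"linear":[-6,4,-15],"rotation":[0,0,0]},{"grip":0,"linear":[-9,32,-15],"rotation":[0,0,0]},{"grip":0,"linear":[-9,32,-15],"rotation":[0,0,0]},{"grip":0,"linear":[-9,32,-15],"rotation":[0,0,0]},{"grip":0,"linear":[-9,32,-15],"rotation":[0,0,0]},{"grip":0,"linear":[-9,32,-15],"rotation":[0,0,0]}]'|head -2;python3 -m handwheel '[{"grip":0,"linear":[0,18,0],"rotation":[0,0,0]},{"grip":0,"linear":[0,18,0],"rotation":[0,0,0]},{"grip":0,"linear":[0,18,0],"rotation":[0,0,0]},{"grip":0,"linear":[0,18,0],"rotation":[0,0,0]},{"grip":0,"linear":[0,18,0],"rotation":[0,0,0]},{"grip":0,"linear":[0,18,0],"rotation":[0,0,0]}]'|head -2; python3 - <<'E'
from h import *
import cv2
st()
s=cams.camera('side')[:,:,::-1];t=cams.camera('top')[:,:,::-1]
cv2.imwrite('pics/side10.png',s);cv2.imwrite('pics/top10.png',t)
g=lambda im,a,b:cv2.resize(im[a:a+50,b:b+40],None,fx=10,fy=10,interpolation=cv2.INTER_CUBIC)
cv2.imwrite("pics/c19.png",np.clip(np.hstack([g(t,150,225),g(s,150,212)])*1.3,0,255).astype(np.uint8))
E
```

```text
time_s: 25.07
eef_pos: [0.5536, 0.0454, 0.1544]
t 25.07 loc [0.0207 0.0899 0.1544] F fixt [-0.4486  0.6155  0.1368] op -0.003
time_s: 26.07
eef_pos: [0.5111, -0.2075, 0.3038]
time_s: 26.57
eef_pos: [0.5389, -0.3871, 0.3022]
t 26.57 loc [-0.0623 -0.3349  0.3022] F fixt [-0.5782  0.1924 -0.0279] op 0.005
```

View pics/c19.png

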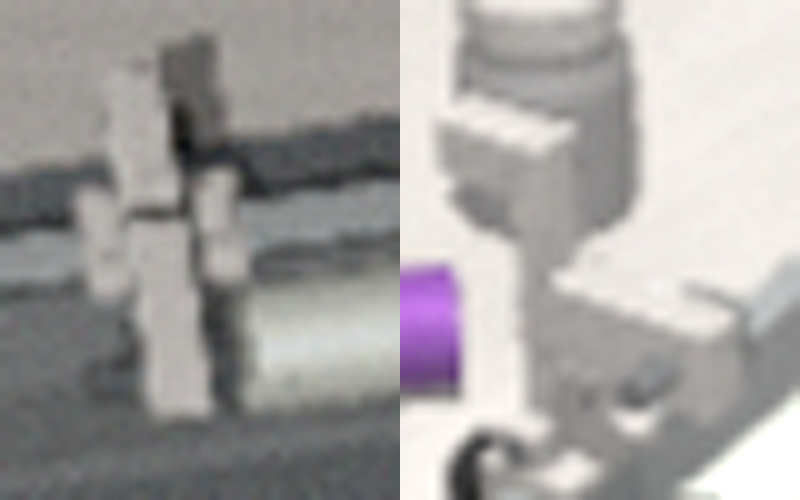

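View pics/side10.png

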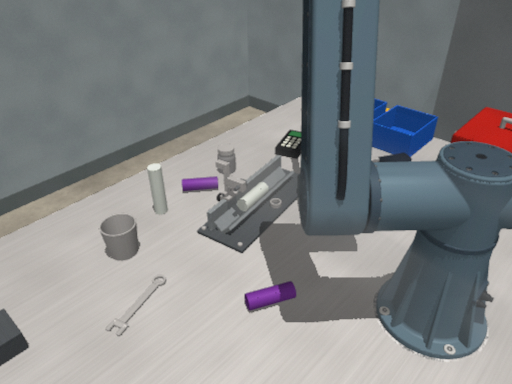

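View pics/top10.png

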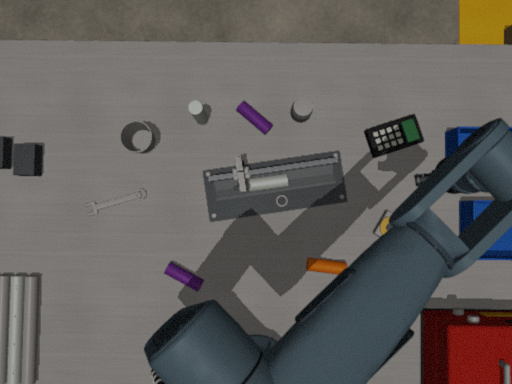

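The fin end is at side (224,161) and top (239,157), which matches the projection for about 1.55 rad. The bar front is unchanged, at top x of about 249. The block and all bystanders are where they were. Handing in.

```bash
python3 -c "
from h import *
st();print(ctrl.hand_in())"
```

```text
t 26.67 loc [-0.0611 -0.3311  0.3029] F fixt [-0.0162 -0.595  -0.4768] op -0.002
the job is handed in; nothing more can be done
None
```

The job is handed in at 26.7 s, inside the 67 s limit, and my last checks showed everything as asked.

- **Leaf down:** I pinched the fin and led the leaf down. Pressing on the fin top at 15 N met firm contact at z = 0.113 m, so the leaf was fully on its hard stop.
- **Bar against the screw:** I pushed the bar on its back face with 4–6 N of drag until it met the screw, where the tool stopped dead. I then held about 15 N at the wrist for 0.75 s, and 9 N or more for about 1.3 s in all. The most I read was 15.5 N.
- **Leaf up again:** After the first lift the camera put the leaf at about 1.40 rad, although the tool position implied 1.56; it had slipped between the pads. I nudged it with shut fingers, and the last image measurement agrees with about 1.55 rad.
- **Last look:** The bar stayed where it was left, and the stop block is at the same pixels as at the start. The bystanders in view have not moved; the weld head was mostly hidden by the arm in the last pictures. The arm is clear of everything.

The drag I felt (up to about 6 N) was a little above the stated 1–4 N. The screw force was not measured directly; I estimate about 10–12 N from the wrist reading minus drag.

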